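Load a cartridge fuse and shut the clamp

ROBOT

A 6-joint arm with a two-finger parallel gripper is mounted at the origin on the work surface. World frame = base frame: x ahead of the robot, y to its left, z up, the work surface at z = 0. Lengths are in m, angles in rad, forces in N, time in s.
With the tool pointing down it reaches from about 0.325 to 0.925 m from the base axis. Payload 3.1 kg.
Tool frame: the origin (TCP) lies midway between the tips of the shut fingers; the grasp point (between the pads) lies 19 mm behind it; x points along the fingers, z is the direction in which the jaws open and shut, and the axes are right-handed (so a half turn about x gives the same grasp; the last joint's range is limited). The gripper opens to 85 mm and grips with 20 to 120 N. Pads are 22 mm wide; open, the fingers measure 114 mm over their backs; the gripper's body (76 mm by 85 mm) begins 54 mm behind the grasp point. The pads swing forward as they close: fully open they stand 13 mm farther back than shut.
Start: joints at [1.1, 0.217, 1.613, -0, 1.311, -0.112], TCP at [0.219, 0.585, 0.231] pointing down, gripper open.
Joint ranges: [-2.75, 2.75], [-0.78, 2.1], [0.31, 2.55], [-1.13, 4.27], [0.13, 2.63], [-2.58, 2.58]. Speed limits (rad/s): [2.79, 2.79, 3.14, 3.14, 3.14, 3.14].

INTERFACE

Orientations are given as a rotation vector (axis times angle).
In Python, from bench import bot gives the robot as it stands. The module is installed in compiled form; this text tells all that it offers.
- The arm moves only by the tool carry_out, never from a script. Its argument "targets" is a list of rows, each an object of numbers: "dx", "dy", "dz": the shift along the world's x, y, z in units of 50 mm (1.0 is 50 mm); "spin": the turn about the world's z in units of 6 degrees (1.0 is 6 degrees); "claw": the opening, from 0 (shut) to 1 (fully open). In form: [{"dx": .., "dy": .., "dz": .., "spin": .., "claw": ..}, ...]. A call has 1 to 12 rows; each row shifts and turns the commanded pose from where the row before left it; what a row does not reach is not made up. A row lasts 1/8 s, in which the tool goes at most 62.5 mm and 10.7 degrees, less where a joint would pass 70% of its speed; a pose out of reach is approached as far as the arm can. A call is refused whole if a number of a shift passes 1 or a number of a turn 1, either way. A call with a gripper value outside its range is refused whole. The fingers move at their own pace and stop on an object; "newtons" is the grip in N (left out, the last holds). Time passes only in rows, so rows that do not move let the fingers close. It gives the time, the measured TCP pose, the force and the opening at its end, in the units of the state.
- bot.get_state(): the state, without advancing time (a new reading comes with each control period).
- bot.grab_frame(name): name is "side" or "top" or "wrist"; returns (picture, depth): 400x640x3 uint8, red, green, blue; 400x640 float32, m along the optical axis (not along the pixel's ray), 0 where there is no reading.
- bot.get_calibration(name): a dict with "mtx" (3x3 intrinsics, pixels), "rvec" (rotation vector, rad) and "tvec" (3), from world to camera coordinates, as OpenCV has them. Camera axes: x right, y down, z forward; pixel columns grow to the right and rows downward; lengths in m; the calibration is good to about 2 mm. A picture is of the moment at which its call begins: read the wrist's pose just before it. get_calibration takes no time and is no camera call; for the wrist camera it gives the pose at the moment of the call.
- bot.close_job(): hands the job in, once; it reports no verdict.
The state is a dict: "time_s": time; "joints": joint angles; "qvel": joint speeds; "joint_torque": joint torques, N m; "tool_pos": TCP position; "eef_rot": TCP orientation; "ft_force": force on the tool from outside, world axes, zero at the start; "wrist_torque": the same for the moment, N m; "grip_width": finger opening in m.
Only numpy, scipy, OpenCV 4.12 (cv2) and the standard library are available. Lean on these libraries where they do the work, as an engineer would, in place of code of your own. Each camera call takes 0.05 s, during which the arm holds its last target.

TASK

Lay the larger of the two cartridge fuses from the tray across the open jaws of the fuse holder and let go of it, then swing the holder's hinged clamp over and press it down until it has driven the fuse fully home and latches shut. Let the clamp, not the gripper, push the fuse into the jaws, and press no harder than the latch needs: a clamp forced on beyond that cracks the fuse. Leave the smaller fuse, the tape, the screw carton and the battery pack where they are.

Things in the scene. Friction and masses are not known exactly. Their poses are not given: they have to be found in the camera images.
- holder: Fuse holder: black base 116 x 132 mm screwed to a plywood board 152 x 150 mm of varying thickness, fixed to the bench. Origin: 12 mm below the board's top, under the middle; z up, y along the seated fuse, x across it towards the clamp's hinge (the shut handle is on the -x side). Above the origin: base top 24 mm; end walls 59 mm, 26 mm wide in x, 2.5 mm clear of each fuse end, flared above 50 mm.
- holder_mouth (a point): Where the fuse's centre comes to rest when it is laid on the lips of the jaws, 53 mm above the holder's origin; axes as the holder. At y = -30 and +30 mm stands a pair of sprung brass jaw leaves, 12 mm wide (48 mm clear between the pairs, nothing higher than the base there); their lips flare from a 17 mm throat at 46 mm height to a mouth 28 mm wide at 54 mm.
- holder_seat (a point): Centre of the fuse when fully home, 40.5 mm above the holder's origin and 12.5 mm below its rest on the lips; axes as the holder. It snaps down through the sprung throat on the way. Home, it stands on rigid brass saddles: it cracks if the clamp's two shoes press on it with more than 50 N together (about 22 N at the handle).
- clamp_hinge (a point): Hinge axis of the clamp, 46 mm towards x and 57 mm above the holder's origin; the axis runs along the holder's y; axes as the holder. Hinge lugs 60 mm high at y = -41 and +41 mm. A spring in the hinge pushes the clamp open (2 N at the handle when nearly shut, nothing at 2.4 rad): let go in mid-swing it swings back.
- clamp (a joint): Clamp angle, rad: 0 shut (frame level), grows as it opens; about 2.4 at the start (leaning back past the hinge), stop at 2.6. It meets a fuse on the lips at 0.28; the throat then takes up to some 10 N at the handle (8 to 13 with friction) until 0.1, the latch's ramp 4 to 8 N until 0.06. At 0 the shoes stand on the seated fuse; latching takes a firm squeeze beyond that.
- clamp_handle (a point): Centre of the clamp's handle, a grey round bar 12 mm thick, 60 mm long along the holder's y, at the free end of the grey clamp frame (70 mm wide, arms 6 mm thick, a 50 mm wide web to the bar). It swings about the hinge: with the clamp shut it is 104 mm from the hinge towards the holder's -x and 6 mm above it. Axes: z out of the frame's upper face (up when shut).
- holder_latch (a point): Top of the sprung steel latch, 20 mm wide, 45 mm to -x of the holder's middle and 55 mm above its origin. A catch under the clamp's front cross bar snaps below its tooth only when the shoes already squeeze the fuse: about 1 mm beyond first contact at the handle, 9 to 13 N there. Latched, the clamp stays (-0.01 to 0 rad); if not, the hinge spring lifts it when it is let go.
- fuse_mid (a point): Centre of the larger fuse: a cylinder 21 mm diameter, 76 mm long, white ceramic tube with a bare metal cap 16 mm long at each end, about 70 g; y is its long axis. In the tray its centre is 13.5 mm above the bench; low ridges (3.5 mm over the tray's floor) beside both ends keep it from rolling and leave its middle 40 mm free.
- fuse: The same larger fuse; origin on its surface, 10.5 mm below its centre as it lies in the tray; y is its long axis.
- tray: Black tray 132 (x) x 116 (y) mm with 13 mm high rims, 3 mm thick, fixed to the bench; origin under its centre. The larger fuse lies along y at x = -24 mm, the smaller one at x = +32 mm.
- spare_mid (a point): Centre of the smaller fuse, 14 mm diameter, 51 mm long, in the same tray: a bystander.
- tape: Roll of black tape lying flat, 72 mm diameter, 19 mm high; origin under its centre: a bystander.
- carton: Open cardboard carton of screws, 92 x 72 x 42 mm; origin under its centre: a bystander.
- battery: Black battery pack of a cordless drill, 112 x 72 x 63 mm; origin under its centre: a bystander.
Mind the look-alikes: they are no part of the job. What is shaped like the fuse but pink or yellow is not meant.

How it is judged:
On the way, in this order (a step that is already met when the one before it is completed fails the run):
1. the larger fuse lies across the lips of both pairs of jaws, let go, with the clamp still open (z of fuse_mid in the frame of holder between 0.049 and 0.057 m and x of fuse_mid in the frame of holder between -0.004 and 0.004 m and y of fuse_mid in the frame of holder between -0.004 and 0.004 m and angle between the y axis of fuse_mid and the y axis of holder, either way round below 0.08 rad and contact force between fuse and the fingers below 0.1 N and value of joint clamp above 0.8 rad), for 0.2 s.
2. the clamp is pressed shut and the fuse is fully home (z of fuse_mid in the frame of holder between 0.0385 and 0.0422 m and x of fuse_mid in the frame of holder between -0.002 and 0.002 m and y of fuse_mid in the frame of holder between -0.004 and 0.004 m and angle between the y axis of fuse_mid and the y axis of holder, either way round below 0.05 rad and value of joint clamp below 0.015 rad), for 0.2 s.
At the end, for the whole second after the job is handed in: The larger fuse is fully home in the holder's jaws (its centre within 2 mm of the seat in height and across, within 4 mm along, its axis within 0.05 rad of the holder's), the clamp is shut over it and latched (less than 0.015 rad open), all is at rest and released (all of step 2 and contact force between fuse and the fingers below 0.1 N and linear speed of fuse below 0.01 m/s and velocity of joint clamp below 0.05 rad/s); the robot touches nothing.
It fails at once if the clamp's shoes press on the fuse with more than 50 N (it cracks) (contact force between fuse and clamp above 50 N).
It fails at once if the fuse is pushed down into the jaws by the gripper while the clamp is open ((contact force between fuse and the fingers above 0.5 N or contact force between fuse and the arm above 0.5 N) and distance between fuse_mid and holder_seat below 0.0065 m and value of joint clamp above 0.45 rad).
It fails at once if the smaller fuse, the tape, the carton or the battery pack is moved by more than 20 mm (distance of any of spare_mid, tape, carton, battery from where it was at the start of the episode above 0.02 m).
It also fails if it takes over 64 s, if anything falls off the work surface, if the arm or the gripper's body presses on something with over 40 N, if the wrist force passes 120 N, or if a joint passes its speed limit or range.

## Working session

There is one attempt and no reset: what is moved stays moved. The work goes in short steps, Python scripts to look and compute and a tool call to move; the robot and the scene stay as the last step left them, time stands still between calls to the robot, and variables do not carry over. Pictures are saved under pics/ and viewed, and the job is handed in when it is done.

Besides the shell and the picture viewer there is one more tool, called after "Request:" in YAML: its name, and indented under it one key for each argument. carry_out: Moves the arm, as the interface text tells. Its arguments: {"type":"object","properties":{"targets":{"type":"array"},"newtons":{"type":"number"}},"required":["targets"]}

```bash
mkdir -p pics; cat > h.py <<'E'
from bench import bot
import numpy as np, cv2
def cal(n):
    c=bot.get_calibration(n); R,_=cv2.Rodrigues(np.array(c['rvec'],float)); return np.array(c['mtx'],float),R,np.array(c['tvec'],float).ravel()
def plane(c,u,v,z):
    K,R,t=c; d=R.T@np.linalg.inv(K)@np.array([u,v,1.]); o=-R.T@t; return o+d*(z-o[2])/d[2]
def cloud(c,dep):
    K,R,t=c; v,u=np.mgrid[:dep.shape[0],:dep.shape[1]]
    p=np.stack([(u-K[0,2])/K[0,0]*dep,(v-K[1,2])/K[1,1]*dep,dep],-1); return (p-t)@R
def proj(c,p):
    K,R,t=c; q=K@(R@np.asarray(p,float)+t); return q[:2]/q[2]
def grab(n,tag):
    c=cal(n); im,d=bot.grab_frame(n); im=np.array(im); cv2.imwrite(f'pics/{tag}.png',im[:,:,::-1]); np.savez(f'pics/{tag}.npz',im=im,d=d,K=c[0],R=c[1],t=c[2]); return im,d,c
def load(tag):
    z=np.load(f'pics/{tag}.npz'); return z['im'],z['d'],(z['K'],z['R'],z['t'])
E
python3 - <<'E'
from h import *
print(bot.get_state())
for n in('top','side','wrist'):
    im,d,c=grab(n,n+'0'); print(n,c[0].tolist(),(-c[1].T@c[2]).tolist(),c[1][2])
E
```

```text
{'time_s': 0.0, 'joints': array([ 1.09976442e+00,  2.17760739e-01,  1.61494118e+00,  2.53470808e-05,
        1.31127806e+00, -1.12221500e-01]), 'qvel': array([-0.00013325, -0.00118302,  0.00063425, -0.00078183,  0.00181597,
        0.00111719]), 'joint_torque': array([ 8.29315977e-04, -3.96857965e+01, -3.03850973e+01, -2.19003796e-04,
        9.76279291e-03,  6.27291755e-06]), 'tool_pos': array([0.21908893, 0.5844737 , 0.2299605 ]), 'eef_rot': array([-0.94215529,  1.36002083,  0.94032113]), 'ft_force': array([-0.45371391,  0.29509971, -0.24262414]), 'wrist_torque': array([-0.04606649, -0.04583873, -0.04131465]), 'grip_width': 0.08514499649879949}
top [[417.4603092245757, 0.0, 321.696893398198], [0.0, 417.4603092245757, 198.9060284616353], [0.0, 0.0, 1.0]] [0.4509116106856527, -0.04267916374974139, 1.1567903500203152] [ 0.05206286 -0.01376302 -0.99854897]
side [[439.9335405214496, 0.0, 317.46572510481104], [0.0, 439.9335405214496, 205.55033302448675], [0.0, 0.0, 1.0]] [0.3826876727706261, 0.6637952904491594, 1.0101889199640128] [ 0.11902238 -0.58779578 -0.80020609]
wrist [[282.94654094596063, 0.0, 317.65186870727877], [0.0, 282.94654094596063, 199.86160285917444], [0.0, 0.0, 1.0]] [0.15811565999022342, 0.6075098423818068, 0.3738160689755409] [ 0.2441494  -0.09352131 -0.96521751]
```

View pics/top0.png

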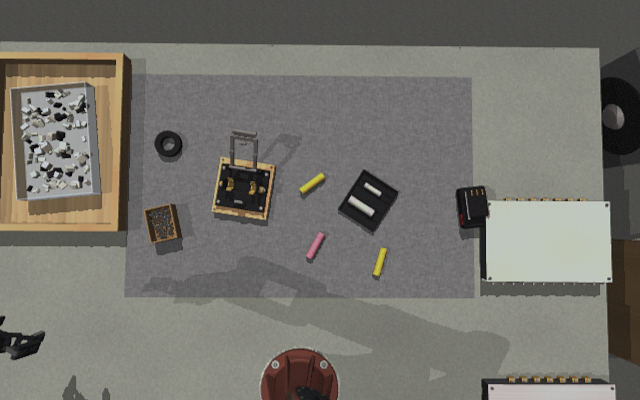

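View pics/side0.png

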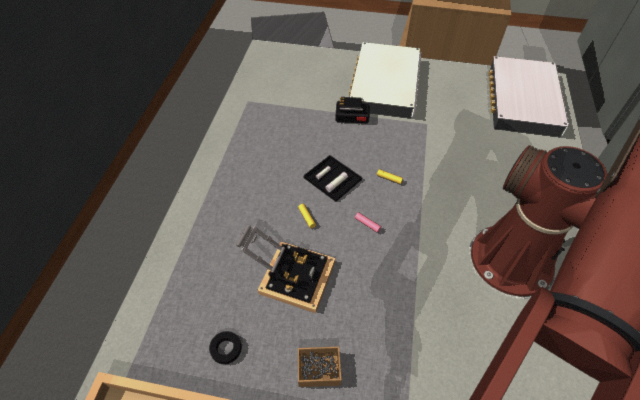

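View pics/wrist0.png

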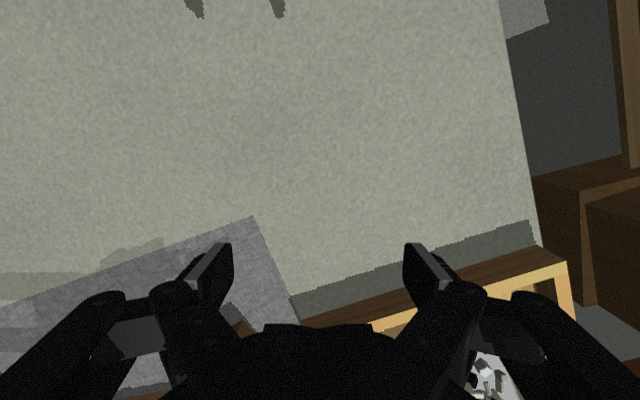

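The top view shows the holder at about (244,188), the raised clamp handle at (243,133), the tray at (368,201), the larger fuse at (361,206) and the smaller one at (372,188). Next I'll measure these from the top and side views with depth.

```bash
python3 - <<'E'
from h import *
for n,(x0,y0,x1,y1) in {'top':(195,115,415,245),'side':(230,140,400,320)}.items():
    im,d,c=load(n+'0'); cr=im[y0:y1,x0:x1]; s=min(800/(x1-x0),600/(y1-y0)); cv2.imwrite(f'pics/{n}0c.png',cv2.resize(cr,None,fx=s,fy=s,interpolation=cv2.INTER_CUBIC)[:,:,::-1]); print(n,s)
im,d,c=load('top0'); P=cloud(c,d)
print('bench z',np.median(P[250:260,200:280,2]), 'at tray side', np.median(P[250:280,330:360,2]))
# holder board
for (u,v) in [(218,200),(220,175),(268,205),(225,214),(244,188),(258,188),(230,187),(244,133),(361,206),(372,188)]:
    print((u,v),P[v,u].round(4))
im,d,c=load('side0'); P=cloud(c,d)
for (u,v) in [(265,290),(298,275),(338,182),(322,172)]: print((u,v),P[v,u].round(4))
E
```

```text
top 3.6363636363636362
side 3.3333333333333335
bench z -0.0007387257024702663 at tray side -0.00042028243033867335
(218, 200) [0.505  0.2203 0.0334]
(220, 175) [0.5726 0.2165 0.0317]
(268, 205) [0.4931 0.0885 0.0124]
(225, 214) [0.468  0.2076 0.0026]
(244, 188) [0.5376 0.1508 0.035 ]
(258, 188) [0.5353 0.1088 0.0672]
(230, 187) [0.5401 0.1883 0.0353]
(244, 133) [0.6662 0.1358 0.1334]
(361, 206) [ 0.4913 -0.1654  0.0225]
(372, 188) [ 0.5412 -0.1964  0.0153]
(265, 290) [0.6067 0.2164 0.0219]
(298, 275) [0.529  0.184  0.0672]
(338, 182) [ 0.4872 -0.1582  0.0215]
(322, 172) [ 0.5409 -0.1902  0.0184]
```

```bash
ls .
```

```text
h.py
pics
```

View pics/top0c.png

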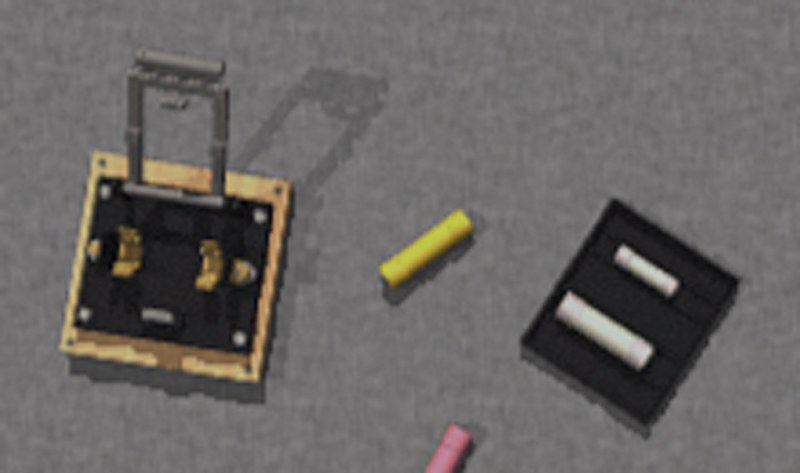

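View pics/side0c.png

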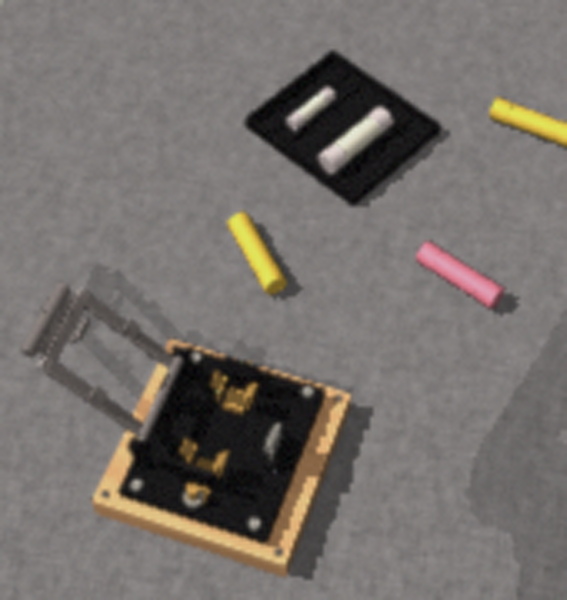

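The crops show the board, the brass jaws at roughly (229,184) and (253,187) in the full top view, the latch at (238,201) and the fuse in the tray. I'll extract these numerically.

```bash
cat > m.py <<'E'
from h import *
def rect(c,mask,z):
    cn,_=cv2.findContours(mask.astype(np.uint8),cv2.RETR_EXTERNAL,cv2.CHAIN_APPROX_NONE)
    k=max(cn,key=cv2.contourArea); pts=np.array([plane(c,u,v,z)[:2] for u,v in k[:,0]],np.float32)
    (cx,cy),(w,h),a=cv2.minAreaRect(pts*1000); return (cx,cy),(w,h),a,cv2.boxPoints(((cx,cy),(w,h),a))
if __name__=='__main__':
  for n in('top','side'):
    im,d,c=load(n+'0'); hsv=cv2.cvtColor(im,cv2.COLOR_RGB2HSV); P=cloud(c,d)
    loc=(P[...,0]>.40)&(P[...,0]<.63)&(P[...,1]>.04)&(P[...,1]<.26)
    wood=loc&(hsv[...,1]>70)&(hsv[...,2]>170)&(hsv[...,0]<25)&(P[...,2]<.04)
    h=P[...,2][wood]; print(n,'wood z pctl',np.percentile(h,[10,25,50,75,90]).round(4),wood.sum())
    dark=loc&(hsv[...,2]<50)&(P[...,2]>.015)
    print('dark z',np.percentile(P[...,2][dark],[10,25,50,75,90]).round(4))
    # fuse
    fl=(P[...,0]>.42)&(P[...,0]<.62)&(P[...,1]>-.27)&(P[...,1]<-.09)
    f=(fl&(hsv[...,2]>120)&(hsv[...,1]<60)).astype(np.uint8)
    nn,lab,st,ce=cv2.connectedComponentsWithStats(f)
    for i in range(1,nn):
        if st[i,4]>40:
            m=lab==i
            print('white',st[i],ce[i].round(1),'z',np.percentile(P[...,2][m],[50,90]).round(4))
            for z in (.0135,): print([np.round(q,1) for q in rect(c,m,z)[:3]])
    t=(fl&(hsv[...,2]<60)).astype(np.uint8); t=cv2.morphologyEx(t,cv2.MORPH_CLOSE,np.ones((15,15)))
    print('tray',[np.round(q,1) for q in rect(c,t,.012)[:3]])
E
python3 m.py
```

```text
top wood z pctl [0.0184 0.0196 0.0209 0.0225 0.0239] 476
dark z [0.0303 0.0317 0.0333 0.0351 0.0384]
white [364 183  17  13  77] [372.3 188.8] z [0.0152 0.0177]
[array([ 539.2, -197.6]), array([51. , 11.2]), np.float64(57.7)]
white [349 195  25  21 175] [361.  205.3] z [0.021  0.0239]
[array([ 493.9, -166.5]), array([76.8, 17.6]), np.float64(56.5)]
tray [array([ 506.3, -187.4]), array([119.8, 132.3]), np.float64(57.2)]
side wood z pctl [0.0204 0.0216 0.0228 0.0242 0.0253] 568
dark z [0.0327 0.0339 0.0352 0.0368 0.0439]
white [ 289  154   73   55 1240] [317.3 185.8] z [0.0013 0.004 ]
[array([ 518.9, -168.8]), array([197.8, 182.8]), np.float64(0.4)]
white [336 158  30  19 218] [354.5 165.4] z [0.0016 0.0043]
[array([ 453.1, -249.4]), array([ 47.5, 105.3]), np.float64(56.9)]
white [316 166  14  13  60] [322.4 171.9] z [0.0165 0.0194]
[array([ 540. , -196.2]), array([55.6, 13.3]), np.float64(58.4)]
white [326 172  21  20 146] [335.9 181.1] z [0.0221 0.0255]
[array([ 494.5, -167.8]), array([84.9, 20.1]), np.float64(58.4)]
tray [array([ 507.3, -181.2]), array([121., 138.]), np.float64(57.2)]
```

```bash
python3 - <<'E'
from m import *
s=bot.get_state(); R,_=cv2.Rodrigues(s['eef_rot']); print(R.round(3))
for n in('top','side'):
    im,d,c=load(n+'0'); hsv=cv2.cvtColor(im,cv2.COLOR_RGB2HSV); P=cloud(c,d)
    loc=(P[...,0]>.42)&(P[...,0]<.615)&(P[...,1]>.06)&(P[...,1]<.25)
    wood=loc&(hsv[...,1]>70)&(hsv[...,2]>170)&(hsv[...,0]<25)&(P[...,2]<.035)&(P[...,2]>.015)
    print(n,'board',[np.round(q,1) for q in rect(c,cv2.morphologyEx(wood.astype(np.uint8),cv2.MORPH_CLOSE,np.ones((25,25))),.022)])
    dark=loc&(hsv[...,2]<60)&(P[...,2]>.02)
    print('base',[np.round(q,1) for q in rect(c,cv2.morphologyEx(dark.astype(np.uint8),cv2.MORPH_OPEN,np.ones((3,3))),.034)])
    br=(loc&(hsv[...,1]>90)&(hsv[...,2]>80)&(P[...,2]>.045)).astype(np.uint8)
    nn,lab,st,ce=cv2.connectedComponentsWithStats(br)
    for i in range(1,nn):
        if st[i,4]>8: print('brass',st[i,4],ce[i].round(1),P[lab==i].mean(0).round(4),plane(c,*ce[i],.064).round(4))
    h=(P[...,2]>.11)&(P[...,0]>.55)&(P[...,0]<.75)&(P[...,1]>.05)&(P[...,1]<.25)
    print('handle',P[h].mean(0).round(4),h.sum(),np.percentile(P[h],[2,98],axis=0).round(3))
    im[wood]=[0,255,0]; im[dark]=[255,0,255]; im[br>0]=[255,0,0]; im[h]=[0,0,255]
    cv2.imwrite(f'pics/{n}_m.png',cv2.resize(im[110:320,195:345] if n=='side' else im[115:230,195:300],None,fx=3,fy=3)[:,:,::-1])
E
```

```text
[[-0.001 -0.936  0.351]
 [-0.002  0.351  0.936]
 [-1.     0.    -0.002]]
top board [array([539.4, 156.6]), array([147.7, 148.4]), np.float64(81.3), array([[455. ,  94.7],
       [601.6,  72.4],
       [623.8, 218.5],
       [477.2, 240.8]], dtype=float32)]
base [array([538.8, 154.3]), array([130.6, 112.9]), np.float64(81.3), array([[473.1,  98.3],
       [584.7,  81.3],
       [604.4, 210.4],
       [492.9, 227.4]], dtype=float32)]
brass 12 [229.8 179. ] [0.5591 0.1839 0.0606] [0.5588 0.1832 0.064 ]
brass 14 [252.7 182.5] [0.5504 0.124  0.0593] [0.55   0.1233 0.064 ]
brass 15 [228.4 188.4] [0.5344 0.1875 0.0593] [0.5341 0.1865 0.064 ]
brass 14 [250.9 191.9] [0.5253 0.1282 0.0613] [0.5252 0.1278 0.064 ]
handle [0.6595 0.1382 0.1259] 346 [[0.638 0.107 0.111]
 [0.677 0.172 0.136]]
side board [array([544.8, 196. ]), array([ 72.7, 149.1]), np.float64(81.7), array([[465.8, 170.7],
       [613.3, 149.3],
       [623.8, 221.2],
       [476.3, 242.7]], dtype=float32)]
base [array([541.1, 157.3]), array([133.6, 120.9]), np.float64(81.3), array([[471.2, 100.4],
       [590.7,  82.1],
       [611. , 214.2],
       [491.4, 232.5]], dtype=float32)]
brass 19 [295.3 254.7] [0.5492 0.1261 0.0593] [0.5484 0.1287 0.064 ]
brass 18 [304.3 257.8] [0.5254 0.1296 0.0577] [0.5244 0.1331 0.064 ]
brass 20 [286.1 274.6] [0.5583 0.1854 0.0615] [0.5578 0.1867 0.064 ]
brass 17 [295.5 278.6] [0.5341 0.19   0.0581] [0.5332 0.193  0.064 ]
brass 15 [287.4 287.1] [0.5495 0.2117 0.0503] [0.5471 0.2181 0.064 ]
handle [0.6578 0.1411 0.1271] 359 [[0.636 0.108 0.111]
 [0.676 0.174 0.137]]
```

Measurements so far:

| Item | x (m) | y (m) | z (m) | Yaw |
|---|---|---|---|---|
| Holder centre | 0.541 | 0.157 | origin 0.010 | -8.6° |
| Fuse | 0.494 | -0.167 | – | -33° |

I'll move above the fuse at height.

Request:
carry_out:
  targets:
    - {"dx": 0.3, "dy": -0.88, "dz": 0, "spin": -1, "claw": 0.45}
    - {"dx": 0.3, "dy": -0.88, "dz": 0, "spin": -1, "claw": 0.45}
    - {"dx": 0.3, "dy": -0.88, "dz": 0, "spin": -1, "claw": 0.45}
    - {"dx": 0.3, "dy": -0.88, "dz": 0, "spin": -1, "claw": 0.45}
    - {"dx": 0.3, "dy": -0.88, "dz": 0, "spin": -1, "claw": 0.45}
    - {"dx": 0.3, "dy": -0.88, "dz": 0, "spin": -1, "claw": 0.45}
    - {"dx": 0.3, "dy": -0.88, "dz": 0, "spin": -1, "claw": 0.45}
    - {"dx": 0.3, "dy": -0.88, "dz": 0, "spin": -1, "claw": 0.45}
    - {"dx": 0.3, "dy": -0.88, "dz": 0, "spin": -1, "claw": 0.45}

```text
time_s: 1.27
tool_pos: [0.3545, 0.1878, 0.2312]
eef_rot: [-0.209, 1.56, 0.209]
ft_force: [0.5, -0.3, -0.4]
grip_width: 0.0381
```

Request:
carry_out:
  targets:
    - {"dx": 0.35, "dy": -0.88, "dz": 0, "spin": -1, "claw": 0.45}
    - {"dx": 0.35, "dy": -0.88, "dz": 0, "spin": -1, "claw": 0.45}
    - {"dx": 0.35, "dy": -0.88, "dz": 0, "spin": -1, "claw": 0.45}
    - {"dx": 0.35, "dy": -0.88, "dz": 0, "spin": -1, "claw": 0.45}
    - {"dx": 0.35, "dy": -0.88, "dz": 0, "spin": -1, "claw": 0.45}
    - {"dx": 0.35, "dy": -0.88, "dz": 0, "spin": -1, "claw": 0.45}
    - {"dx": 0.35, "dy": -0.88, "dz": 0, "spin": -1, "claw": 0.45}
    - {"dx": 0, "dy": 0, "dz": 0, "spin": -1, "claw": 0.45}
    - {"dx": 0, "dy": 0, "dz": 0, "spin": 0, "claw": 0.45}

```text
time_s: 2.4
tool_pos: [0.4766, -0.1192, 0.2308]
eef_rot: [0.445, 1.526, -0.445]
ft_force: [-0.1, 0.2, -0.4]
grip_width: 0.0384
```

```bash
cat > st.py <<'E'
from h import *
s=bot.get_state(); R,_=cv2.Rodrigues(s['eef_rot']); print('t',round(s['time_s'],2),'p',s['tool_pos'].round(4),'yaw',np.degrees(np.arctan2(R[1,2],R[0,2])).round(2),'tilt',R[2,0].round(4),'F',s['ft_force'].round(2),'w',round(s['grip_width'],4),'q',s['joints'].round(2))
E
python3 st.py; python3 - <<'E'
from h import *
grab('wrist','w1')
E
```

```text
t 2.4 p [ 0.4766 -0.1192  0.2308] yaw -32.55 tilt -1.0 F [-0.09  0.15 -0.44] w 0.0384 q [-0.39 -0.07  1.92  0.    1.29  0.18]
```

View pics/w1.png

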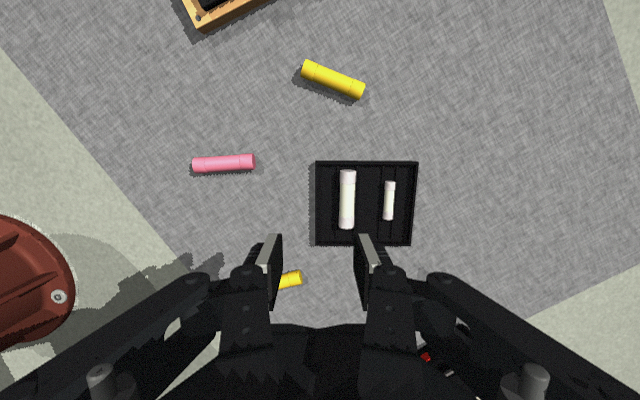

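The wrist view shows the larger fuse upright at about (347,199), the smaller at (389,200), and the fingers below them. I'll measure the fuse here.

```bash
python3 - <<'E'
from m import *
im,d,c=load('w1'); hsv=cv2.cvtColor(im,cv2.COLOR_RGB2HSV); P=cloud(c,d)
m=np.zeros(d.shape,np.uint8); m[165:235,320:370]=1
f=(m>0)&(hsv[...,2]>110)&(hsv[...,1]<70)
f=cv2.morphologyEx(f.astype(np.uint8),cv2.MORPH_CLOSE,np.ones((3,3)))
for z in(.0135,.018): print([np.round(q,1) for q in rect(c,f,z)])
print(P[199,343:352].round(4)[:, 2], P[f>0].mean(0).round(4))
t=np.zeros(d.shape,np.uint8); t[150:250,310:425]=(hsv[150:250,310:425,2]<55); t=cv2.morphologyEx(t,cv2.MORPH_CLOSE,np.ones((25,25)))
print('tray',[np.round(q,1) for q in rect(c,t,.010)])
E
```

```text
[array([ 492.4, -167.5]), array([80.8, 19.9]), np.float64(57.3), array([[ 462.2, -196.1],
       [ 478.9, -206.9],
       [ 522.5, -138.9],
       [ 505.8, -128.1]], dtype=float32)]
[array([ 492.6, -166.2]), array([79.8, 19.6]), np.float64(57.3), array([[ 462.8, -194.5],
       [ 479.3, -205.1],
       [ 522.4, -137.9],
       [ 505.9, -127.3]], dtype=float32)]
[0.0218 0.0225 0.0229 0.0238 0.0247 0.0238 0.0233 0.0232 0.0236] [ 0.4941 -0.1625  0.0261]
tray [array([ 507.5, -189. ]), array([123.2, 132.9]), np.float64(57.3), array([[ 418.3, -205. ],
       [ 530.1, -276.7],
       [ 596.7, -173. ],
       [ 484.9, -101.3]], dtype=float32)]
```

Request:
carry_out:
  targets:
    - {"dx": 0.16, "dy": -0.48, "dz": -0.5, "spin": 0, "claw": 0.45}
    - {"dx": 0.17, "dy": -0.48, "dz": -0.5, "spin": 0, "claw": 0.45}
    - {"dx": 0, "dy": 0, "dz": -0.9, "spin": 0, "claw": 0.45}
    - {"dx": 0, "dy": 0, "dz": -0.9, "spin": 0, "claw": 0.45}
    - {"dx": 0, "dy": 0, "dz": -0.8, "spin": 0, "claw": 0.45}
    - {"dx": 0, "dy": 0, "dz": 0, "spin": 0, "claw": 0.45}

```text
time_s: 3.2
tool_pos: [0.4898, -0.1643, 0.0478]
eef_rot: [0.445, 1.534, -0.443]
ft_force: [0.4, -0.4, -0.2]
grip_width: 0.0383
```

```bash
python3 st.py; python3 - <<'E'
from h import *
grab('wrist','w2')
E
```

```text
t 3.2 p [ 0.4898 -0.1643  0.0478] yaw -32.42 tilt -1.0 F [ 0.44 -0.38 -0.2 ] w 0.0383 q [-0.46  0.23  1.98  0.    0.94  0.11]
```

View pics/w2.png

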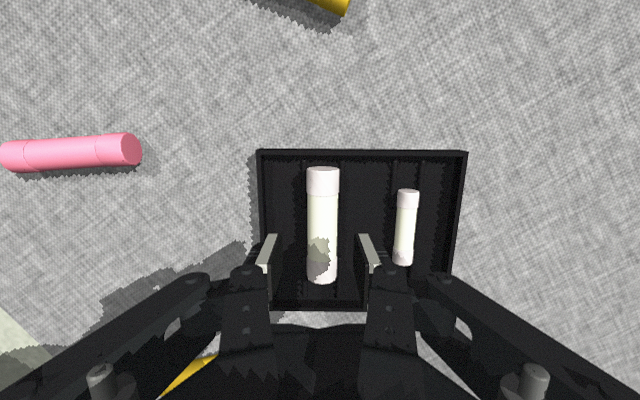

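The fuse spans rows 168–283 at column 322, between the fingertips at columns 268 and 368. I'll check its centre once more.

```bash
python3 - <<'E'
from m import *
im,d,c=load('w2'); hsv=cv2.cvtColor(im,cv2.COLOR_RGB2HSV); P=cloud(c,d)
m=np.zeros(d.shape,np.uint8); m[160:295,298:348]=1
f=(m>0)&(hsv[...,2]>75)&(hsv[...,1]<70)
f=cv2.morphologyEx(f.astype(np.uint8),cv2.MORPH_CLOSE,np.ones((5,5)))
for z in(.0135,.018): print([np.round(q,1) for q in rect(c,f,z)[:3]])
# top line of cylinder: centre column, end rows
for v in (168,200,225,250,280): 
    us=np.where(f[v])[0]; 
    if len(us): print(v,us.min(),us.max(),plane(c,us.mean(),v,.0225).round(4), P[v,int(us.mean())].round(4))
E
```

```text
[array([ 491.9, -168. ]), array([84. , 21.3]), np.float64(57.6)]
[array([ 492.8, -166.5]), array([81.8, 20.8]), np.float64(57.6)]
168 307 338 [ 0.5143 -0.1324  0.0225] [ 0.5136 -0.1331  0.016 ]
200 307 337 [ 0.5035 -0.1491  0.0225] [ 0.5037 -0.1486  0.0246]
225 307 337 [ 0.4947 -0.163   0.0225] [ 0.4949 -0.1626  0.0236]
250 308 336 [ 0.4855 -0.1776  0.0225] [ 0.4859 -0.177   0.024 ]
280 309 334 [ 0.4736 -0.1959  0.0225] [ 0.4743 -0.1942  0.0255]
```

Request:
carry_out:
  targets:
    - {"dx": 0.07, "dy": -0.02, "dz": -0.2, "spin": 0, "claw": 0.45}
    - {"dx": 0, "dy": 0, "dz": -0.3, "spin": 0, "claw": 0.45}
    - {"dx": 0, "dy": 0, "dz": -0.2, "spin": 0, "claw": 0.45}
    - {"dx": 0, "dy": 0, "dz": 0, "spin": 0, "claw": 0.45}

```text
time_s: 3.75
tool_pos: [0.4959, -0.1673, 0.0152]
eef_rot: [0.446, 1.527, -0.445]
ft_force: [-0.7, -0.6, -0.5]
grip_width: 0.0387
```

```bash
python3 st.py
```

```text
t 3.75 p [ 0.4959 -0.1673  0.0152] yaw -32.56 tilt -1.0 F [-0.74 -0.55 -0.5 ] w 0.0387 q [-0.46  0.3   1.98 -0.    0.87  0.11]
```

Request:
carry_out:
  targets:
    - {"dx": -0.05, "dy": 0.04, "dz": -0.1, "spin": 0, "claw": 0.45}
    - {"dx": 0, "dy": 0, "dz": -0.07, "spin": 0, "claw": 0.45}
    - {"dx": 0, "dy": 0, "dz": 0, "spin": 0, "claw": 0.45}
    - {"dx": 0, "dy": 0, "dz": 0, "spin": 0, "claw": 0.15}
    - {"dx": 0, "dy": 0, "dz": 0, "spin": 0, "claw": 0.1}
    - {"dx": 0, "dy": 0, "dz": 0, "spin": 0, "claw": 0.1}
    - {"dx": 0, "dy": 0, "dz": 0, "spin": 0, "claw": 0.1}
  newtons: 30

```text
time_s: 4.62
tool_pos: [0.4946, -0.1659, 0.0081]
eef_rot: [0.445, 1.524, -0.445]
ft_force: [-0.6, 0.2, 1.6]
grip_width: 0.0183
```

```bash
python3 st.py
```

```text
t 4.62 p [ 0.4946 -0.1659  0.0081] yaw -32.56 tilt -1.0 F [-0.64  0.19  1.62] w 0.0183 q [-0.46  0.31  1.98 -0.    0.85  0.11]
```

Request:
carry_out:
  targets:
    - {"dx": 0, "dy": 0, "dz": 0, "spin": 0, "claw": 0.1}

```text
time_s: 4.75
tool_pos: [0.4946, -0.1659, 0.0081]
eef_rot: [0.445, 1.524, -0.445]
ft_force: [-1.0, -0.4, 2.4]
grip_width: 0.0183
```

```bash
python3 st.py;python3 - <<'E'
from h import *
grab('wrist','w3')
E
```

```text
t 4.75 p [ 0.4946 -0.1659  0.0081] yaw -32.56 tilt -1.0 F [-1.   -0.41  2.43] w 0.0183 q [-0.46  0.31  1.98 -0.    0.85  0.11]
```

View pics/w3.png

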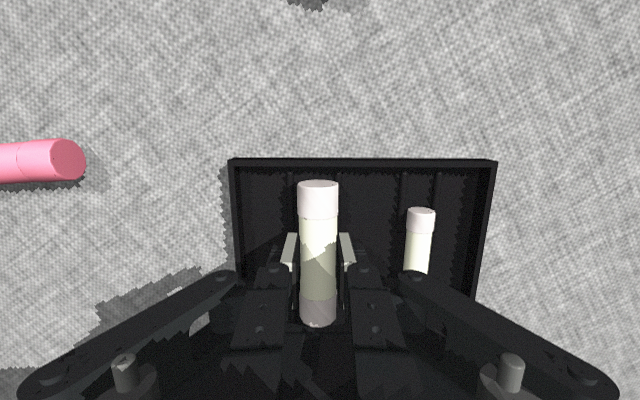

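The fuse sits between the pads at columns 299–339. Its ceramic middle is slimmer than the caps, which fits the 18 mm grip width. I'll lift it gently and check.

Request:
carry_out:
  targets:
    - {"dx": 0, "dy": 0, "dz": 0.1, "spin": 0, "claw": 0.1}
    - {"dx": 0, "dy": 0, "dz": 0.4, "spin": 0, "claw": 0.1}
    - {"dx": 0, "dy": 0, "dz": 0.6, "spin": 0, "claw": 0.1}
    - {"dx": 0, "dy": 0, "dz": 0.6, "spin": 0, "claw": 0.1}
    - {"dx": 0, "dy": 0, "dz": 0, "spin": 0, "claw": 0.1}
    - {"dx": 0, "dy": 0, "dz": 0, "spin": 0, "claw": 0.1}

```text
time_s: 5.55
tool_pos: [0.4937, -0.1654, 0.0919]
eef_rot: [0.445, 1.526, -0.445]
ft_force: [-0.2, 0.3, -1.0]
grip_width: 0.0185
```

```bash
python3 st.py;python3 - <<'E'
from h import *
grab('wrist','w4')
E
```

```text
t 5.55 p [ 0.4937 -0.1654  0.0919] yaw -32.55 tilt -1.0 F [-0.19  0.3  -1.01] w 0.0185 q [-0.46  0.17  1.96  0.    1.02  0.11]
```

View pics/w4.png

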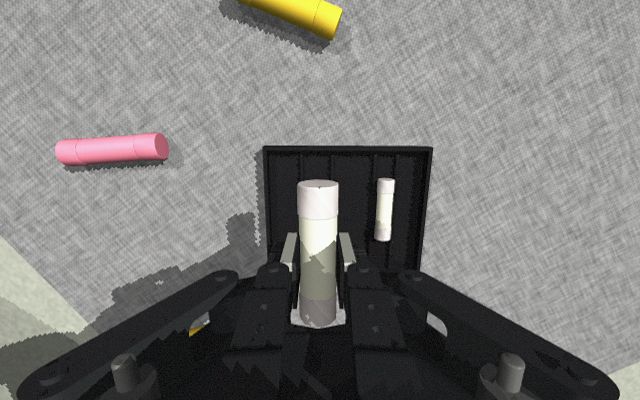

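The fuse is lifted and its image at columns 298–339 is unchanged, so it hasn't slipped. I'll compute its offset along its axis from the TCP.

```bash
python3 - <<'E'
from m import *
s=bot.get_state(); R,_=cv2.Rodrigues(s['eef_rot']); p=s['tool_pos']; zc=p[2]+.0054
for tag,pp in(('w4',p),):
    im,d,c=load(tag); P=cloud(c,d)
    ax=np.array([-R[1,2],R[0,2]]); ax/=np.linalg.norm(ax)
    # silhouette far end: cap rim top (z=zc+~.009..); rows of cap top edge & near end
    g=im[:,318].astype(int).sum(1); print('col318 rows',[(v,int(g[v])) for v in list(range(174,188))],[(v,int(g[v])) for v in range(216,224)],[(v,int(g[v])) for v in range(318,332)])
    for v in(181,219,300,326):
        for dz in (0,.0105): 
            q=plane(c,318.5,v,zc+dz); print(v,dz,((q-pp)[:2]@ax).round(4),((q-pp)[:2]@R[:2,2]).round(4))
    print('depth', [(v,P[v,318].round(4)[2], ((P[v,318]-pp)[:2]@ax).round(4)) for v in (181,183,185,190,200,215,222,240,280,310,322)])
E
```

```text
col318 rows [(174, 90), (175, 117), (176, 114), (177, 95), (178, 78), (179, 327), (180, 450), (181, 478), (182, 486), (183, 494), (184, 500), (185, 507), (186, 507), (187, 463)] [(216, 738), (217, 739), (218, 736), (219, 696), (220, 698), (221, 740), (222, 745), (223, 747)] [(318, 365), (319, 365), (320, 364), (321, 363), (322, 352), (323, 350), (324, 344), (325, 351), (326, 333), (327, 476), (328, 335), (329, 34), (330, 70), (331, 89)]
181 0 0.0383 0.0018
181 0.0105 0.0404 0.0018
219 0 0.0182 0.0019
219 0.0105 0.0219 0.0018
300 0 -0.0298 0.0019
300 0.0105 -0.0226 0.0019
326 0 -0.0471 0.0019
326 0.0105 -0.0385 0.0019
depth [(181, np.float64(0.0952), np.float64(0.038)), (183, np.float64(0.1001), np.float64(0.038)), (185, np.float64(0.1055), np.float64(0.0381)), (190, np.float64(0.1086), np.float64(0.0365)), (200, np.float64(0.1083), np.float64(0.0316)), (215, np.float64(0.1084), np.float64(0.0243)), (222, np.float64(0.1086), np.float64(0.0209)), (240, np.float64(0.1085), np.float64(0.0116)), (280, np.float64(0.1083), np.float64(-0.0102)), (310, np.float64(0.1083), np.float64(-0.0278)), (322, np.float64(0.1082), np.float64(-0.0352))]
```

The fuse top is at z=0.1084, so its centre is 6.0 mm above the TCP, and it is centred along its axis to within a millimetre. Next I'll move towards the holder and stop short to look.

Request:
carry_out:
  targets:
    - {"dx": 0.1, "dy": 0.5, "dz": 0.5, "spin": 0.5, "claw": 0.1}
    - {"dx": 0.1, "dy": 0.65, "dz": 0.5, "spin": 0.5, "claw": 0.1}
    - {"dx": 0.1, "dy": 0.65, "dz": 0.4, "spin": 0.5, "claw": 0.1}
    - {"dx": 0.1, "dy": 0.65, "dz": 0.2, "spin": 0.5, "claw": 0.1}
    - {"dx": 0.1, "dy": 0.65, "dz": 0, "spin": 0.5, "claw": 0.1}
    - {"dx": 0.1, "dy": 0.65, "dz": 0, "spin": 0.5, "claw": 0.1}
    - {"dx": 0.1, "dy": 0.65, "dz": 0, "spin": 0.5, "claw": 0.1}
    - {"dx": 0.1, "dy": 0.4, "dz": 0, "spin": 0.5, "claw": 0.1}
    - {"dx": 0, "dy": 0, "dz": 0, "spin": 0, "claw": 0.1}
    - {"dx": 0, "dy": 0, "dz": 0, "spin": 0, "claw": 0.1}

```text
time_s: 6.85
tool_pos: [0.5336, 0.0737, 0.1715]
eef_rot: [0.117, 1.57, -0.118]
ft_force: [0.6, 0.4, -1.8]
grip_width: 0.0181
```

```bash
python3 st.py;python3 - <<'E'
from h import *
grab('wrist','w5')
E
```

```text
t 6.85 p [0.5336 0.0737 0.1715] yaw -8.6 tilt -1.0 F [ 0.64  0.44 -1.81] w 0.0181 q [ 0.01  0.1   1.87 -0.    1.18  0.16]
```

View pics/w5.png

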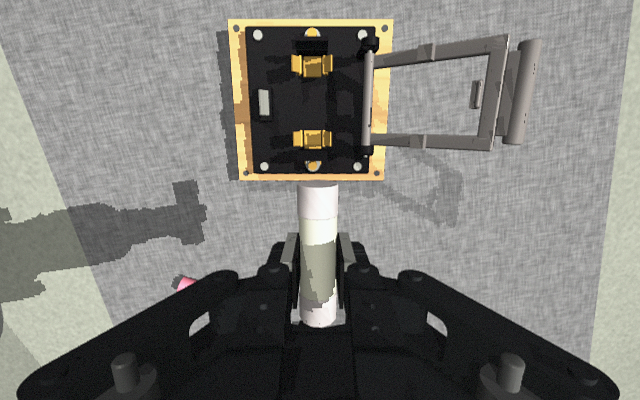

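This view shows the jaws at about (312,65) and (312,139), the latch at (264,103), the hinge bar at column 368 and the handle at (522,92). The fuse is in line with the jaws at column 318. I'll measure it relative to the tool.

```bash
python3 - <<'E'
from m import *
s=bot.get_state(); R,_=cv2.Rodrigues(s['eef_rot']); p=s['tool_pos']
im,d,c=load('w5'); hsv=cv2.cvtColor(im,cv2.COLOR_RGB2HSV); P=cloud(c,d)
ex=R[:2,2]/np.linalg.norm(R[:2,2]); ey=np.array([-ex[1],ex[0]])
X=(P[...,:2]-p[:2])@ex; Y=(P[...,:2]-p[:2])@ey; Z=P[...,2]
sl=np.zeros(d.shape,bool); sl[15:185,225:395]=1
gold=sl&(hsv[...,1]>110)&(hsv[...,2]>100)&(hsv[...,0]>15)&(hsv[...,0]<32)&(Z>.042)
nn,lab,st,ce=cv2.connectedComponentsWithStats(gold.astype(np.uint8))
for i in range(1,nn):
    if st[i,4]>10:
        m=lab==i; print('gold',st[i],ce[i].round(1),'X',np.percentile(X[m],[1,50,99]).round(4),'Y',np.percentile(Y[m],[1,50,99]).round(4),'Z',np.percentile(Z[m],[1,50,99]).round(4))
wood=sl&(hsv[...,1]>70)&(hsv[...,2]>150)&(Z<.035)&(Z>.012)
print('wood z',np.percentile(Z[wood],[10,50,90]).round(4))
b=rect(c,cv2.morphologyEx(wood.astype(np.uint8),cv2.MORPH_CLOSE,np.ones((41,41))),.022); print('board',[np.round(q,1) for q in b[:3]]); ctr=np.array(b[0])/1000; print('board centre tool XY',((ctr-p[:2])@ex).round(4),((ctr-p[:2])@ey).round(4))
# screws
dark=sl&(hsv[...,2]<60)&(Z>.025)&(Z<.045); print('base z',np.percentile(Z[dark],[10,50,90]).round(4))
sc=np.zeros(d.shape,bool); sc[25:175,245:375]=1; sc&=(hsv[...,1]<40)&(hsv[...,2]>140)&(Z>.02)&(Z<.05)
nn,lab,st,ce=cv2.connectedComponentsWithStats(sc.astype(np.uint8))
for i in range(1,nn):
    if st[i,4]>10:
        q=plane(c,*ce[i],.036)[:2]; print('scr',st[i],ce[i].round(1),((q-p[:2])@ex).round(4),((q-p[:2])@ey).round(4),np.median(Z[lab==i]).round(4))
# fuse held
for u0,v in((0,200),(0,220),(0,260),(0,300)):
    row=(hsv[v,280:360,2]>90)&(abs(Z[v,280:360]-p[2])<.03); us=np.where(row)[0]+280; print(v,us.min(),us.max())
h=(P[...,2]>.105)&(np.arange(640)[None]>490)&(np.arange(640)[None]<550)&(np.arange(400)[:,None]<160)
print('handle',h.sum(),[np.percentile(a[h],[2,50,98]).round(4) for a in(X,Y,Z)])
E
```

```text
gold [307  27  10  10  79] [311.5  32.2] X [-0.0086 -0.0049 -0.0011] Y [0.1311 0.1383 0.1421] Z [0.0513 0.0532 0.0701]
gold [291  54  11  21 190] [296.2  63.4] X [-0.0213 -0.0174 -0.0135] Y [0.1066 0.1131 0.1196] Z [0.0566 0.0621 0.0667]
gold [322  54  10  20 170] [326.4  63.6] X [0.0039 0.0072 0.0111] Y [0.1064 0.113  0.1196] Z [0.0514 0.062  0.0669]
gold [293 130  10  17 150] [297.6 137.9] X [-0.021  -0.017  -0.0135] Y [0.0466 0.0534 0.0597] Z [0.057  0.0623 0.0664]
gold [322 130  10  17 134] [325.9 137.9] X [0.0042 0.0076 0.0111] Y [0.0471 0.0534 0.0601] Z [0.0581 0.0622 0.0669]
gold [308 161   9   9  60] [312.2 165.2] X [-0.0088 -0.0049 -0.0012] Y [0.0239 0.0283 0.0316] Z [0.0427 0.053  0.0543]
wood z [0.0222 0.0232 0.0242]
board [array([540.6, 164.5]), array([163.9, 151.9]), np.float64(81.4)]
board centre tool XY -0.0069 0.091
base z [0.0343 0.0352 0.0362]
scr [316  29   4   7  15] [317.7  32.7] 0.0002 0.1427 0.0418
scr [253  30   9  10  74] [257.2  34.4] -0.0531 0.1414 0.037
scr [358  30   9  10  60] [361.6  33.7] 0.039 0.142 0.0372
scr [315 161   5  10  24] [317.4 164.8] 0.0001 0.0261 0.0422
scr [260 162   8   9  52] [263.8 165.8] -0.053 0.0251 0.0369
scr [354 163   7   8  48] [357.  166.2] 0.0393 0.0247 0.0372
200 297 337
220 299 336
260 301 334
300 299 335
handle 4397 [array([0.108 , 0.1194, 0.1292]), array([0.0553, 0.0884, 0.1155]), array([0.1227, 0.1303, 0.1358])]
```

Request:
carry_out:
  targets:
    - {"dx": 0.05, "dy": 0.5, "dz": 0, "spin": 0, "claw": 0.1}
    - {"dx": 0.04, "dy": 0.6, "dz": -0.2, "spin": 0, "claw": 0.1}
    - {"dx": 0.04, "dy": 0.57, "dz": -0.5, "spin": 0, "claw": 0.1}
    - {"dx": 0, "dy": 0, "dz": -0.6, "spin": 0, "claw": 0.1}
    - {"dx": 0, "dy": 0, "dz": -0.4, "spin": 0, "claw": 0.1}
    - {"dx": 0, "dy": 0, "dz": 0, "spin": 0, "claw": 0.1}
    - {"dx": 0, "dy": 0, "dz": 0, "spin": 0, "claw": 0.1}

```text
time_s: 7.78
tool_pos: [0.5417, 0.1572, 0.0886]
eef_rot: [0.118, 1.566, -0.118]
ft_force: [-0.3, 0.6, 0.3]
grip_width: 0.0183
```

```bash
python3 st.py;python3 - <<'E'
from h import *
grab('wrist','w6'); im,d,c=grab('side','s6')
cv2.imwrite('pics/s6c.png',cv2.resize(im[200:330,220:370],None,fx=4,fy=4,interpolation=cv2.INTER_CUBIC)[:,:,::-1])
E
```

```text
t 7.78 p [0.5417 0.1572 0.0886] yaw -8.62 tilt -1.0 F [-0.26  0.57  0.33] w 0.0183 q [ 0.16  0.25  1.86 -0.    1.03  0.31]
```

View pics/w6.png

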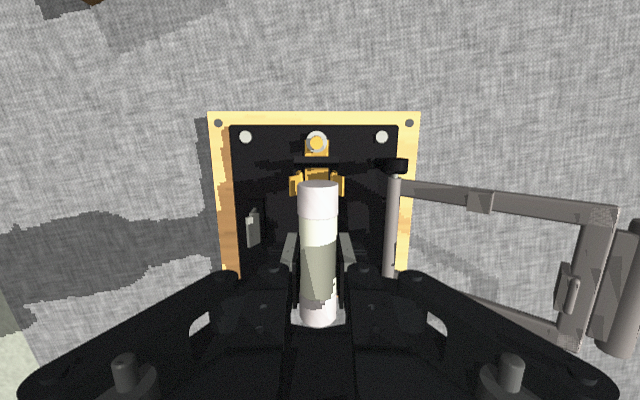

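View pics/s6c.png

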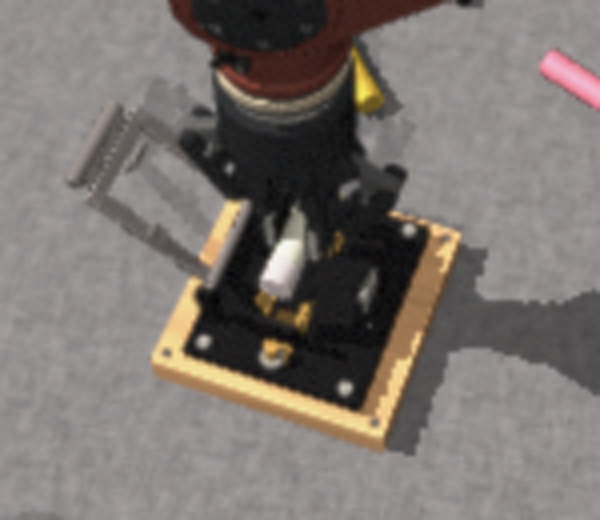

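The far jaw is at columns 289–345 (centre 317), the screw at column 316 and the fuse at column 318, so alignment is close. I'll quantify it.

```bash
cat > rel.py <<'E'
from m import *
import sys
s=bot.get_state(); R,_=cv2.Rodrigues(s['eef_rot']); p=s['tool_pos']
im,d,c=load(sys.argv[1]); hsv=cv2.cvtColor(im,cv2.COLOR_RGB2HSV); P=cloud(c,d)
ex=R[:2,2]/np.linalg.norm(R[:2,2]); ey=np.array([-ex[1],ex[0]])
X=(P[...,:2]-p[:2])@ex; Y=(P[...,:2]-p[:2])@ey; Z=P[...,2]
gold=(hsv[...,1]>110)&(hsv[...,2]>100)&(hsv[...,0]>15)&(hsv[...,0]<32)&(Z>.045)&(abs(X)<.05)
nn,lab,st,ce=cv2.connectedComponentsWithStats(gold.astype(np.uint8))
for i in range(1,nn):
    if st[i,4]>20:
        m=lab==i; print('gold',st[i],ce[i].round(1),'X',np.percentile(X[m],[1,50,99]).round(4),'Y',np.percentile(Y[m],[1,50,99]).round(4),'Z',np.percentile(Z[m],[1,50,99]).round(4))
w=(hsv[...,1]<60)&(hsv[...,2]>110)&(abs(X)<.02)&(Y>.0)&(Y<.05)&(abs(Z-p[2]-.008)<.02)
for lo,hi in((.0,.02),(.02,.03),(.03,.045)):
    m=w&(Y>lo)&(Y<hi)
    if m.sum()>10: print('fuse',m.sum(),'X',np.percentile(X[m],[2,50,98]).round(4),'Ymax',Y[m].max().round(4),'top Z',np.percentile(Z[m],95).round(4))
E
python3 rel.py w6
```

```text
gold [310 136  13  13 132] [316.  142.2] X [-0.0043 -0.0006  0.0031] Y [0.0504 0.054  0.0577] Z [0.0517 0.0532 0.0549]
gold [305 156  23   1  23] [316. 156.] X [-0.0068 -0.0006  0.0056] Y [0.047  0.0471 0.0472] Z [0.068  0.0688 0.0699]
gold [289 171  14  25 218] [294.4 182.6] X [-0.017  -0.014  -0.0093] Y [0.0232 0.0311 0.0367] Z [0.0506 0.0634 0.0922]
gold [330 172  14  24 171] [338.1 181.7] X [0.0081 0.0134 0.0158] Y [0.0233 0.0318 0.036 ] Z [0.0515 0.0643 0.067 ]
fuse 1719 X [-0.0143  0.0005  0.015 ] Ymax 0.02 top Z 0.1124
fuse 777 X [-0.0091  0.0005  0.0096] Ymax 0.03 top Z 0.1057
fuse 813 X [-0.009   0.0005  0.0094] Ymax 0.0373 top Z 0.1057
```

Request:
carry_out:
  targets:
    - {"dx": -0.02, "dy": 0.01, "dz": -0.2, "spin": 0, "claw": 0.1}
    - {"dx": 0, "dy": 0, "dz": -0.2, "spin": 0, "claw": 0.1}
    - {"dx": 0, "dy": 0, "dz": -0.1, "spin": 0, "claw": 0.1}
    - {"dx": 0, "dy": 0, "dz": 0, "spin": 0, "claw": 0.1}
    - {"dx": 0, "dy": 0, "dz": 0, "spin": 0, "claw": 0.1}

```text
time_s: 8.5
tool_pos: [0.5401, 0.1583, 0.0628]
eef_rot: [0.117, 1.567, -0.117]
ft_force: [-0.6, -0.6, -1.3]
grip_width: 0.0183
```

```bash
python3 st.py
```

```text
t 8.5 p [0.5401 0.1583 0.0628] yaw -8.55 tilt -1.0 F [-0.55 -0.64 -1.34] w 0.0183 q [ 0.16  0.29  1.87 -0.    0.98  0.31]
```

Request:
carry_out:
  targets:
    - {"dx": 0.01, "dy": -0.02, "dz": -0.04, "spin": 0, "claw": 0.1}
    - {"dx": 0, "dy": 0, "dz": -0.03, "spin": 0, "claw": 0.1}
    - {"dx": 0, "dy": 0, "dz": 0, "spin": 0, "claw": 0.1}

```text
time_s: 8.88
tool_pos: [0.5404, 0.1572, 0.0592]
eef_rot: [0.117, 1.568, -0.117]
ft_force: [0.1, 0.1, 0.1]
grip_width: 0.0181
```

```bash
python3 st.py
```

```text
t 8.88 p [0.5404 0.1572 0.0592] yaw -8.56 tilt -1.0 F [0.14 0.08 0.07] w 0.0181 q [0.16 0.3  1.87 0.   0.97 0.31]
```

Request:
carry_out:
  targets:
    - {"dx": 0, "dy": 0, "dz": -0.02, "spin": 0, "claw": 0.1}
    - {"dx": 0, "dy": 0, "dz": 0, "spin": 0, "claw": 0.1}

```text
time_s: 9.12
tool_pos: [0.5405, 0.1572, 0.0583]
eef_rot: [0.117, 1.567, -0.117]
ft_force: [-0.2, -0.5, -0.4]
grip_width: 0.0182
```

```bash
python3 st.py
```

```text
t 9.12 p [0.5405 0.1572 0.0583] yaw -8.56 tilt -1.0 F [-0.22 -0.46 -0.37] w 0.0182 q [0.16 0.3  1.87 0.   0.97 0.31]
```

Request:
carry_out:
  targets:
    - {"dx": 0, "dy": 0, "dz": -0.02, "spin": 0, "claw": 0.1}
    - {"dx": 0, "dy": 0, "dz": 0, "spin": 0, "claw": 0.1}

```text
time_s: 9.38
tool_pos: [0.5408, 0.1573, 0.0576]
eef_rot: [0.118, 1.567, -0.117]
ft_force: [0.7, -0.1, 0.9]
grip_width: 0.0184
```

```bash
python3 st.py; python3 - <<'E'
from h import *
im,d,c=grab('wrist','w7')
E
python3 rel.py w7
```

```text
t 9.38 p [0.5408 0.1573 0.0576] yaw -8.56 tilt -1.0 F [ 0.69 -0.1   0.94] w 0.0184 q [0.16 0.3  1.87 0.   0.97 0.31]
gold [310 139  16  15 190] [317.6 146. ] X [-0.0031  0.001   0.0046] Y [0.0507 0.0544 0.0579] Z [0.0518 0.0533 0.0544]
gold [304 163  28   1  28] [317.5 163. ] X [-0.0054  0.0007  0.007 ] Y [0.0476 0.0477 0.0478] Z [0.0679 0.0688 0.0699]
gold [284 180  14  31 306] [290.3 196.9] X [-0.0159 -0.0129 -0.0102] Y [0.0236 0.03   0.0355] Z [0.0502 0.0637 0.067 ]
gold [338 180  14  31 304] [344.6 196.7] X [0.0113 0.0144 0.0174] Y [0.0235 0.0302 0.0365] Z [0.0503 0.0637 0.0671]
fuse 1720 X [-0.014   0.001   0.0155] Ymax 0.02 top Z 0.081
fuse 786 X [-0.0088  0.0007  0.0103] Ymax 0.03 top Z 0.0747
fuse 822 X [-0.0087  0.0007  0.0102] Ymax 0.0378 top Z 0.0747
```

View pics/w7.png

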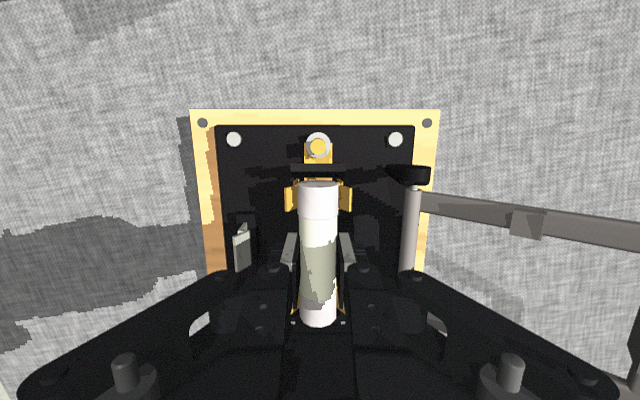

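The fuse is centred between the lips (0.0007 vs 0.0008) but there is no firm contact yet. I'll lower it another millimetre.

Request:
carry_out:
  targets:
    - {"dx": 0, "dy": 0, "dz": -0.02, "spin": 0, "claw": 0.1}
    - {"dx": 0, "dy": 0, "dz": 0, "spin": 0, "claw": 0.1}
    - {"dx": 0, "dy": 0, "dz": 0, "spin": 0, "claw": 0.1}

```text
time_s: 9.8
tool_pos: [0.5409, 0.1573, 0.0573]
eef_rot: [0.117, 1.567, -0.117]
ft_force: [-1.7, -0.7, 5.6]
grip_width: 0.0186
```

```bash
python3 st.py; python3 st.py
```

```text
t 9.8 p [0.5409 0.1573 0.0573] yaw -8.56 tilt -1.0 F [-1.68 -0.68  5.63] w 0.0186 q [ 0.16  0.3   1.87 -0.    0.97  0.31]
t 9.8 p [0.5409 0.1573 0.0573] yaw -8.56 tilt -1.0 F [-1.68 -0.68  5.63] w 0.0186 q [ 0.16  0.3   1.87 -0.    0.97  0.31]
```

There is contact at 5.6 N, so the fuse is on the lips. I'll ease up slightly and open.

Request:
carry_out:
  targets:
    - {"dx": 0, "dy": 0, "dz": 0.01, "spin": 0, "claw": 0.1}
    - {"dx": 0, "dy": 0, "dz": 0, "spin": 0, "claw": 0.25}
    - {"dx": 0, "dy": 0, "dz": 0, "spin": 0, "claw": 0.4}
    - {"dx": 0, "dy": 0, "dz": 0, "spin": 0, "claw": 0.42}
    - {"dx": 0, "dy": 0, "dz": 0, "spin": 0, "claw": 0.42}

```text
time_s: 10.42
tool_pos: [0.5403, 0.1572, 0.0565]
eef_rot: [0.117, 1.568, -0.117]
ft_force: [-0.7, -0.9, -1.3]
grip_width: 0.0358
```

```bash
python3 st.py; python3 - <<'E'
from h import *
im,d,c=grab('wrist','w8')
E
python3 rel.py w8
```

```text
t 10.43 p [0.5403 0.1572 0.0565] yaw -8.56 tilt -1.0 F [-0.67 -0.9  -1.35] w 0.0358 q [0.16 0.3  1.87 0.   0.97 0.31]
gold [311 138  16  16 194] [318.5 145.8] X [-0.0026  0.0009  0.005 ] Y [0.0508 0.0545 0.0584] Z [0.0519 0.0533 0.0545]
gold [305 163  28   1  28] [318.5 163. ] X [-0.005   0.0012  0.0073] Y [0.0477 0.0478 0.048 ] Z [0.0678 0.0686 0.0702]
gold [285 179  14  33 320] [291.2 197. ] X [-0.0154 -0.0124 -0.0097] Y [0.0236 0.0301 0.0358] Z [0.0502 0.0636 0.0668]
gold [339 180  14  32 318] [345.9 197.4] X [0.0122 0.0149 0.0178] Y [0.0234 0.0298 0.0358] Z [0.05   0.0637 0.0669]
gold [337 276  13  39 264] [342.5 298.9] X [0.0117 0.0144 0.0175] Y [-0.0364 -0.0286 -0.023 ] Z [0.0473 0.0632 0.0668]
gold [288 287  13  28 184] [293.9 302. ] X [-0.0154 -0.0124 -0.0092] Y [-0.0366 -0.03   -0.0235] Z [0.059  0.0635 0.0669]
fuse 1467 X [-0.0191  0.0009  0.0101] Ymax 0.02 top Z 0.0745
fuse 802 X [-0.0084  0.0009  0.0107] Ymax 0.03 top Z 0.0748
fuse 854 X [-0.0082  0.0009  0.0106] Ymax 0.0379 top Z 0.0747
```

View pics/w8.png

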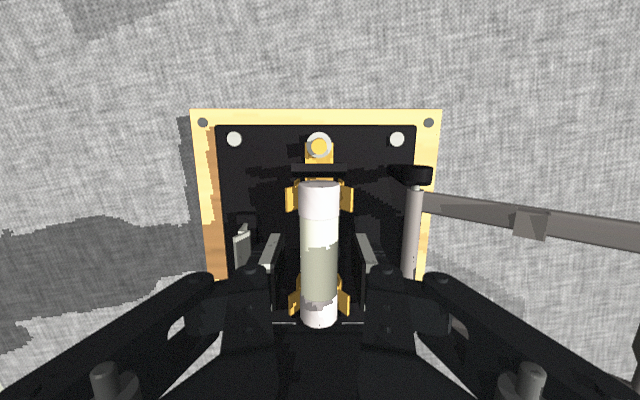

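The fuse lies released on both pairs of lips: its X is 0.0009 against jaw centre 0.0012, and its top is at 0.0747. Now I'll rise straight up, close the claw and go round behind the handle.

Request:
carry_out:
  targets:
    - {"dx": 0, "dy": 0, "dz": 0.2, "spin": 0, "claw": 0.42}
    - {"dx": 0, "dy": 0, "dz": 0.5, "spin": 0, "claw": 0.42}
    - {"dx": 0, "dy": 0, "dz": 0.9, "spin": 0, "claw": 0.42}
    - {"dx": 0, "dy": 0, "dz": 0.9, "spin": 0, "claw": 0.2}
    - {"dx": 0, "dy": 0, "dz": 0.9, "spin": 0, "claw": 0}
    - {"dx": 0.36, "dy": -0.06, "dz": 0.07, "spin": 0, "claw": 0}
    - {"dx": 0.8, "dy": -0.12, "dz": 0, "spin": 0, "claw": 0}
    - {"dx": 0.8, "dy": -0.12, "dz": 0, "spin": 0, "claw": 0}
    - {"dx": 0.8, "dy": -0.12, "dz": 0, "spin": 0, "claw": 0}
    - {"dx": 0.7, "dy": -0.1, "dz": 0, "spin": 0, "claw": 0}
    - {"dx": 0, "dy": 0, "dz": 0, "spin": 0, "claw": 0}
    - {"dx": 0, "dy": 0, "dz": 0, "spin": 0, "claw": 0}

```text
time_s: 11.98
tool_pos: [0.7129, 0.1314, 0.2304]
eef_rot: [0.117, 1.568, -0.117]
ft_force: [-0.4, -0.5, 1.0]
grip_width: -0.0004
```

```bash
cat > hf.py <<'E'
from h import *
H0=np.array([0.5405,0.1571]); a=np.radians(-8.57); HX=np.array([np.cos(a),np.sin(a)]); HY=np.array([-HX[1],HX[0]])
def loc(p): return np.array([(p[:2]-H0)@HX,(p[:2]-H0)@HY,p[2]])*1000
s=bot.get_state(); print('t',round(s['time_s'],2),'holder XY, world z mm',loc(s['tool_pos']).round(1),'F',s['ft_force'].round(1),'F along HX',(s['ft_force'][:2]@HX).round(1),'w',round(s['grip_width'],4))
E
python3 hf.py; python3 - <<'E'
from h import *
grab('wrist','w9'); im,d,c=grab('side','s9'); im2,_,_=grab('top','t9')
cv2.imwrite('pics/s9c.png',cv2.resize(np.hstack([im[190:330,215:355],im2[110:250,180:320]]),None,fx=2.8,fy=2.8,interpolation=cv2.INTER_CUBIC)[:,:,::-1])
E
```

```text
t 11.97 holder XY, world z mm [1.743e+02 2.000e-01 2.304e+02] F [-0.4 -0.5  1. ] F along HX -0.3 w -0.0004
```

View pics/s9c.png

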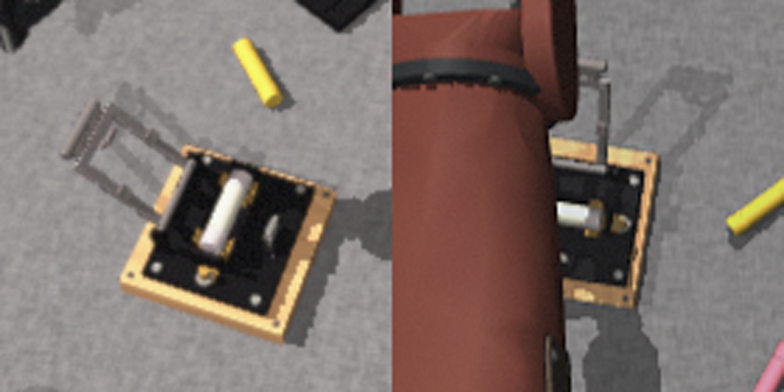

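View pics/w9.png

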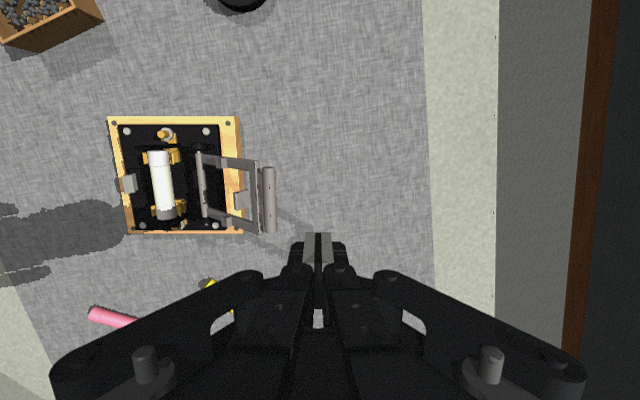

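The fuse lies in the lips in both views, the clamp is still open, and the shut fingertips are about 15 mm thick. I'll lower behind the handle.

Request:
carry_out:
  targets:
    - {"dx": 0, "dy": 0, "dz": -0.6, "spin": 0, "claw": 0}
    - {"dx": 0, "dy": 0, "dz": -0.8, "spin": 0, "claw": 0}
    - {"dx": 0, "dy": 0, "dz": -0.6, "spin": 0, "claw": 0}
    - {"dx": -0.2, "dy": 0.03, "dz": -0.24, "spin": 0, "claw": 0}
    - {"dx": -0.2, "dy": 0.03, "dz": 0, "spin": 0, "claw": 0}
    - {"dx": -0.2, "dy": 0.03, "dz": 0, "spin": 0, "claw": 0}
    - {"dx": 0, "dy": 0, "dz": 0, "spin": 0, "claw": 0}

```text
time_s: 13.0
tool_pos: [0.6862, 0.1358, 0.1227]
eef_rot: [0.117, 1.559, -0.116]
ft_force: [3.8, -0.4, 3.4]
grip_width: -0.0003
```

```bash
python3 hf.py; cat > v.py <<'E'
from h import *
import sys
im,d,c=grab('side','s'+sys.argv[1]); w,_,_=grab('wrist','w'+sys.argv[1])
a=cv2.resize(im[185:325,205:345],(400,400),interpolation=cv2.INTER_CUBIC); b=cv2.resize(w,(400,250)); o=np.zeros((400,800,3),np.uint8); o[:,:400]=a; o[:250,400:]=b
cv2.imwrite(f'pics/v{sys.argv[1]}.png',o[:,:,::-1])
E
python3 v.py 10
```

```text
t 13.0 holder XY, world z mm [147.2   0.6 122.7] F [ 3.8 -0.4  3.4] F along HX 3.8 w -0.0003
```

View pics/v10.png

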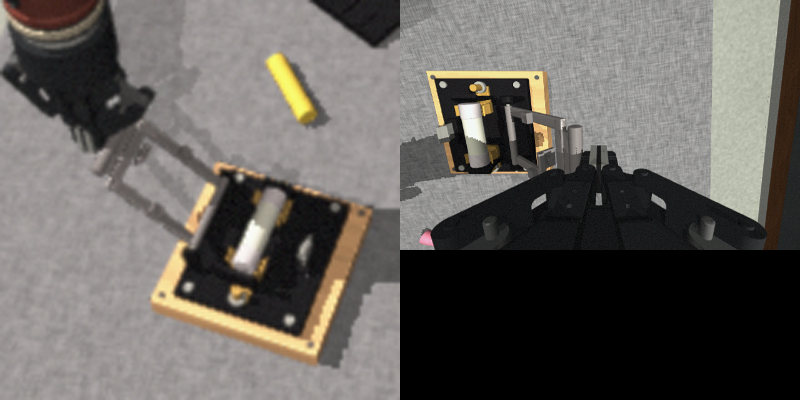

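Contact with the handle is starting at +3.8 N along x. I'll now sweep it up and over the hinge.

Request:
carry_out:
  targets:
    - {"dx": -0.16, "dy": 0.025, "dz": 0.14, "spin": 0, "claw": 0}
    - {"dx": -0.16, "dy": 0.025, "dz": 0.14, "spin": 0, "claw": 0}
    - {"dx": -0.16, "dy": 0.025, "dz": 0.14, "spin": 0, "claw": 0}
    - {"dx": -0.16, "dy": 0.025, "dz": 0.14, "spin": 0, "claw": 0}
    - {"dx": 0, "dy": 0, "dz": 0, "spin": 0, "claw": 0}

```text
time_s: 13.72
tool_pos: [0.6552, 0.1405, 0.1511]
eef_rot: [0.118, 1.558, -0.117]
ft_force: [5.7, -2.1, 8.2]
grip_width: -0.0004
```

```bash
python3 hf.py; python3 v.py 11
```

```text
t 13.72 holder XY, world z mm [115.8   0.7 151.1] F [ 5.7 -2.1  8.2] F along HX 5.9 w -0.0004
```

View pics/v11.png

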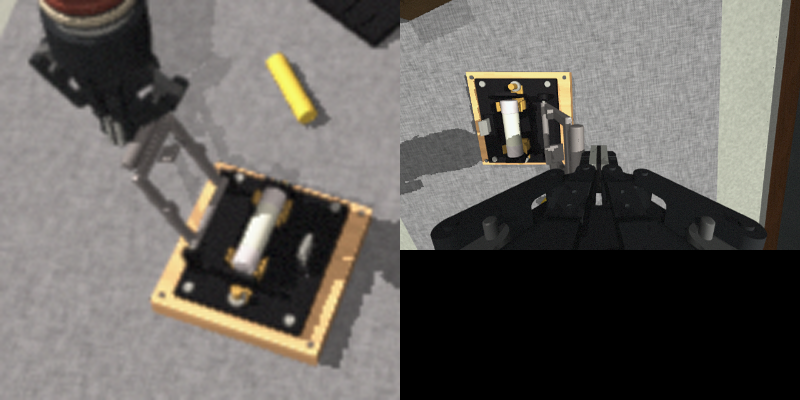

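Force is rising on both x and z (5.9 and 8.2 N). Before going on I'll check where the bar sits relative to the tip, using wrist depth.

```bash
cat > ang.py <<'E'
from hf import *
import sys
for n in sys.argv[2:]:
    im,d,c=load(n+sys.argv[1]); P=cloud(c,d); 
    X=(P[...,:2]-H0)@HX*1000; Y=(P[...,:2]-H0)@HY*1000; Z=P[...,2]*1000
    hsv=cv2.cvtColor(im,cv2.COLOR_RGB2HSV)
    # arms: |Y| about 32, off hinge
    for y0 in(-32,32):
        m=(abs(Y-y0)<4)&(Z>85)&(np.hypot(X-46,Z-68)<100)&(hsv[...,1]<60)&(hsv[...,2]>50)&(d>0)
        if m.sum()>15:
            th=np.arctan2(Z[m]-67.6-6,-(X[m]-46)); print(n,y0,'arm th med',np.median(th).round(3),m.sum())
    m=(Z>85)&(abs(Y)<30)&(hsv[...,1]<60)&(hsv[...,2]>50)&(np.hypot(X-46,Z-67.6)>96)&(np.hypot(X-46,Z-67.6)<113)
    if m.sum()>10: print(n,'bar pts',m.sum(),'X',np.percentile(X[m],[3,50,97]).round(1),'Y',np.percentile(Y[m],[3,97]).round(1),'Z',np.percentile(Z[m],[3,50,97]).round(1))
E
python3 ang.py 11 s w; python3 ang.py 10 s w
```

```text
t 13.82 holder XY, world z mm [116.2   0.7 150.9] F [ 4.7 -2.2  7.9] F along HX 5.0 w 0.0001
s -32 arm th med 2.085 59
s 32 arm th med 2.102 97
s bar pts 127 X [ 90.3  94.7 107.5] Y [-19.6  29.1] Z [153.1 161.1 165.8]
w -32 arm th med 2.029 79
w 32 arm th med 2.089 647
w bar pts 1703 X [ 91.1  98.2 104.8] Y [-8.1 29.4] Z [153.8 163.2 165. ]
t 13.82 holder XY, world z mm [116.2   0.7 150.9] F [ 4.7 -2.2  7.9] F along HX 5.0 w 0.0001
s -32 arm th med 2.49 65
s 32 arm th med 2.506 102
s bar pts 119 X [118.8 125.  134.3] Y [-17.7  29. ] Z [129.4 134.7 139.5]
w -32 arm th med 2.43 153
w 32 arm th med 2.494 1030
w bar pts 2040 X [119.9 127.8 134.9] Y [-8.1 29.3] Z [129.9 136.2 138.5]
```

View pics/w11.png

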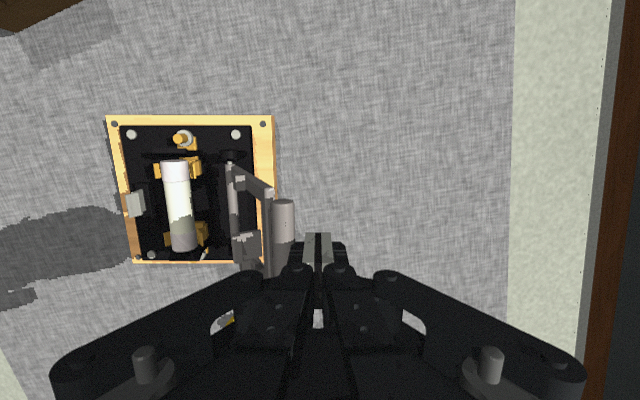

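The bar centre is at (98, 158) mm with clamp about 2.05 rad. The finger contacts it 7 mm above the tip on its tapered back, which explains the upward force. I'll continue over the top.

Request:
carry_out:
  targets:
    - {"dx": -0.17, "dy": 0.025, "dz": 0.06, "spin": 0, "claw": 0}
    - {"dx": -0.17, "dy": 0.025, "dz": 0.06, "spin": 0, "claw": 0}
    - {"dx": -0.17, "dy": 0.025, "dz": 0.05, "spin": 0, "claw": 0}
    - {"dx": -0.17, "dy": 0.025, "dz": 0.05, "spin": 0, "claw": 0}
    - {"dx": -0.17, "dy": 0.025, "dz": 0.05, "spin": 0, "claw": 0}
    - {"dx": 0, "dy": 0, "dz": 0, "spin": 0, "claw": 0}

```text
time_s: 14.58
tool_pos: [0.6079, 0.1472, 0.1596]
eef_rot: [0.117, 1.569, -0.117]
ft_force: [1.1, -0.1, 1.1]
grip_width: 0.0004
```

```bash
python3 v.py 12;python3 ang.py 12 s w
```

```text
t 14.68 holder XY, world z mm [6.810e+01 1.000e-01 1.587e+02] F [ 0.9 -0.5  1.2] F along HX 0.9 w -0.0002
s -32 arm th med 1.542 18
s 32 arm th med 1.576 69
s bar pts 121 X [43.6 48.5 77.2] Y [-14.3  29.5] Z [164.1 175.3 179.4]
w 32 arm th med 1.614 646
w bar pts 1879 X [44.4 50.5 73.7] Y [-4.4 29.4] Z [167.6 177.1 179. ]
```

View pics/v12.png

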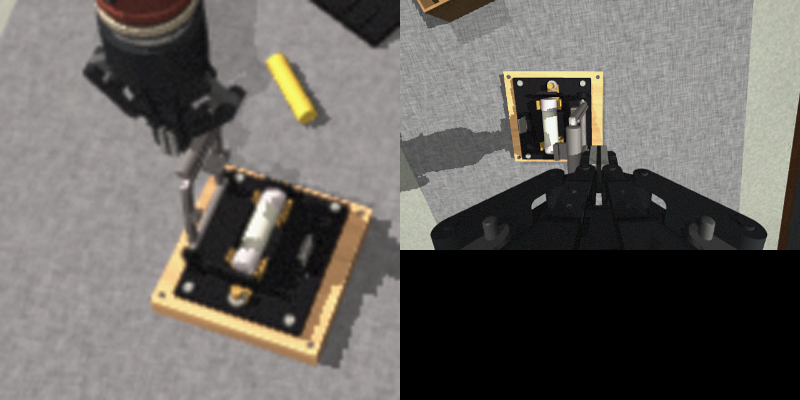

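The clamp is at about 1.57 rad and following with only about 1 N. I'll continue past vertical.

Request:
carry_out:
  targets:
    - {"dx": -0.18, "dy": 0.027, "dz": 0.03, "spin": 0, "claw": 0}
    - {"dx": -0.18, "dy": 0.027, "dz": 0.03, "spin": 0, "claw": 0}
    - {"dx": -0.18, "dy": 0.027, "dz": 0.03, "spin": 0, "claw": 0}
    - {"dx": -0.19, "dy": 0.029, "dz": -0.01, "spin": 0, "claw": 0}
    - {"dx": -0.19, "dy": 0.029, "dz": -0.01, "spin": 0, "claw": 0}
    - {"dx": -0.19, "dy": 0.029, "dz": -0.02, "spin": 0, "claw": 0}
    - {"dx": 0, "dy": 0, "dz": 0, "spin": 0, "claw": 0}

```text
time_s: 15.55
tool_pos: [0.5522, 0.1556, 0.162]
eef_rot: [0.117, 1.569, -0.117]
ft_force: [1.2, -0.5, 0.5]
grip_width: -0.0
```

```bash
python3 v.py 13;python3 ang.py 13 s w
```

```text
t 15.65 holder XY, world z mm [ 12.7   0.2 162.4] F [ 0.2 -0.3  1.4] F along HX 0.3 w -0.0001
s 32 arm th med 1.097 82
s bar pts 97 X [-5.4 -0.5 19.4] Y [-10.   29.3] Z [160.3 165.9 174.7]
w -32 arm th med 1.303 78
w 32 arm th med 1.12 832
w bar pts 1251 X [-4.5  1.5 17.3] Y [-0.3 29.5] Z [161.9 166.6 173.4]
```

View pics/v13.png

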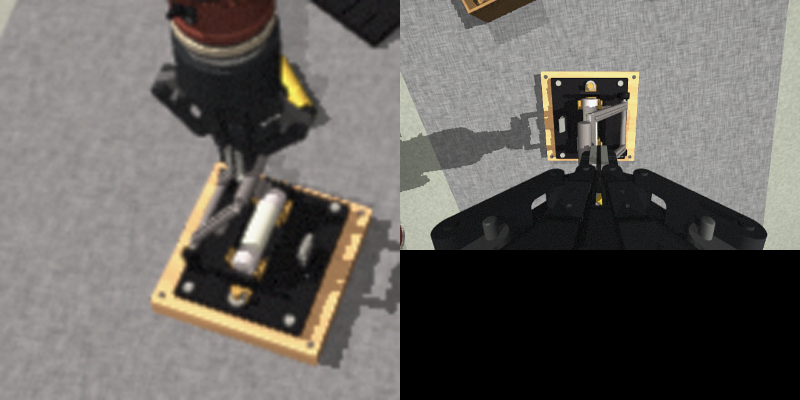

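The clamp is at about 1.1 rad, matching the plan. I'll continue down to about 0.35 rad, shifting onto the top of the bar.

Request:
carry_out:
  targets:
    - {"dx": -0.16, "dy": 0.024, "dz": -0.08, "spin": 0, "claw": 0}
    - {"dx": -0.16, "dy": 0.024, "dz": -0.09, "spin": 0, "claw": 0}
    - {"dx": -0.16, "dy": 0.024, "dz": -0.09, "spin": 0, "claw": 0}
    - {"dx": -0.17, "dy": 0.025, "dz": -0.12, "spin": 0, "claw": 0}
    - {"dx": -0.17, "dy": 0.025, "dz": -0.12, "spin": 0, "claw": 0}
    - {"dx": -0.17, "dy": 0.025, "dz": -0.13, "spin": 0, "claw": 0}
    - {"dx": -0.12, "dy": 0.018, "dz": -0.16, "spin": 0, "claw": 0}
    - {"dx": -0.12, "dy": 0.018, "dz": -0.16, "spin": 0, "claw": 0}
    - {"dx": 0, "dy": 0, "dz": 0, "spin": 0, "claw": 0}

```text
time_s: 16.77
tool_pos: [0.4902, 0.1645, 0.1136]
eef_rot: [0.117, 1.571, -0.118]
ft_force: [-1.0, 0.2, 0.8]
grip_width: -0.0
```

```bash
python3 v.py 14;python3 ang.py 14 s w
```

```text
t 16.88 holder XY, world z mm [-5.040e+01 -1.000e-01  1.143e+02] F [-2.1 -0.2  2.2] F along HX -2.1 w -0.0005
s 32 arm th med 0.37 90
s bar pts 68 X [-54.6 -48.3 -40.8] Y [ 6.8 29.8] Z [106.7 112.9 131.9]
w -32 arm th med 0.427 168
w 32 arm th med 0.372 1242
w bar pts 1120 X [-53.9 -47.5 -41.2] Y [ 6.6 29.5] Z [107.4 114.1 131.3]
```

View pics/v14.png

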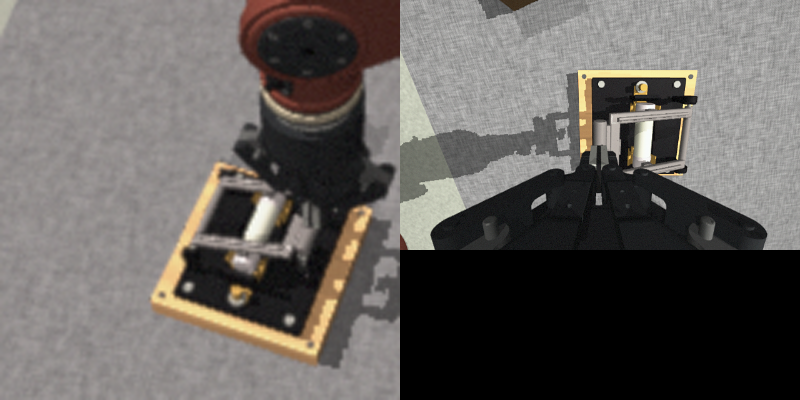

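View pics/w14.png

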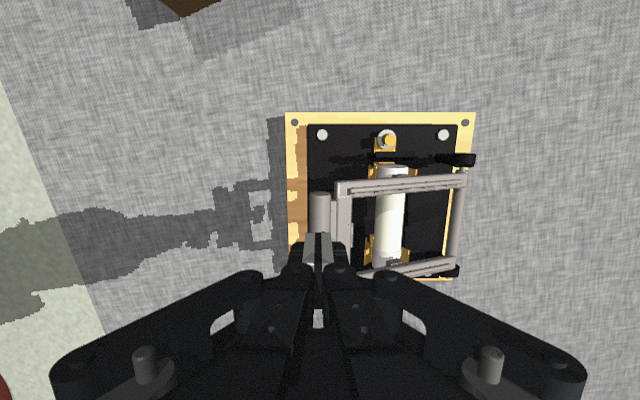

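The clamp is at about 0.36 rad, and the tip is roughly on the bar (bar X about -47.5, TCP -50). I'll press downward in steps, watching force.

Request:
carry_out:
  targets:
    - {"dx": 0.02, "dy": -0.003, "dz": -0.06, "spin": 0, "claw": 0}
    - {"dx": 0, "dy": 0, "dz": -0.06, "spin": 0, "claw": 0}
    - {"dx": -0.02, "dy": 0.003, "dz": -0.04, "spin": 0, "claw": 0}
    - {"dx": 0, "dy": 0, "dz": 0, "spin": 0, "claw": 0}

```text
time_s: 17.38
tool_pos: [0.492, 0.1645, 0.1068]
eef_rot: [0.117, 1.568, -0.117]
ft_force: [-2.2, 0.6, 3.7]
grip_width: 0.0001
```

```bash
python3 hf.py
```

```text
t 17.38 holder XY, world z mm [-4.900e+01  1.000e-01  1.068e+02] F [-2.2  0.6  3.7] F along HX -2.3 w 0.0001
```

Request:
carry_out:
  targets:
    - {"dx": -0.02, "dy": 0.003, "dz": -0.04, "spin": 0, "claw": 0}
    - {"dx": -0.02, "dy": 0.003, "dz": -0.04, "spin": 0, "claw": 0}
    - {"dx": 0, "dy": 0, "dz": 0, "spin": 0, "claw": 0}

```text
time_s: 17.75
tool_pos: [0.4911, 0.1648, 0.1043]
eef_rot: [0.117, 1.565, -0.117]
ft_force: [-4.0, 0.2, 8.3]
grip_width: 0.0002
```

```bash
python3 hf.py; python3 v.py 15;python3 ang.py 15 s w
```

```text
t 17.75 holder XY, world z mm [-49.9   0.2 104.3] F [-4.   0.2  8.3] F along HX -4.0 w 0.0002
t 17.85 holder XY, world z mm [-50.    0.2 104.3] F [-2.8 -0.4  9.8] F along HX -2.7 w -0.0003
s 32 arm th med 0.259 73
s bar pts 93 X [-57.6 -50.5 -15. ] Y [ 4.7 28.9] Z [ 98.3 104.8 159.1]
w -32 arm th med 0.351 23
w 32 arm th med 0.268 1155
w bar pts 1396 X [-57.3 -50.  -15.3] Y [ 6.5 29.4] Z [ 98.5 105.  157.4]
```

View pics/w15.png

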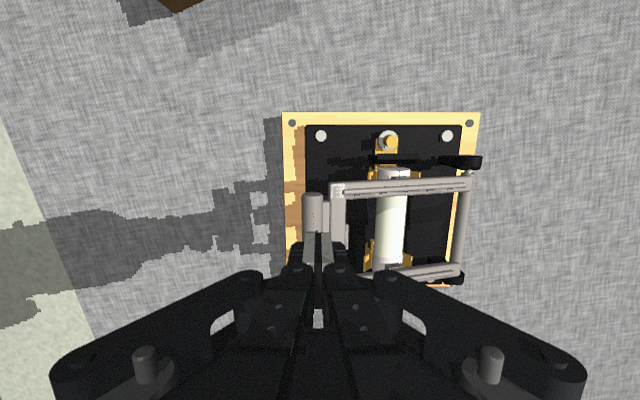

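The clamp is at about 0.25 rad, the shoes are on the fuse at 8–10 N, and the tip is on the bar. I'll continue through the throat.

Request:
carry_out:
  targets:
    - {"dx": -0.01, "dy": 0, "dz": -0.03, "spin": 0, "claw": 0}
    - {"dx": -0.01, "dy": 0.002, "dz": -0.03, "spin": 0, "claw": 0}
    - {"dx": 0, "dy": 0, "dz": 0, "spin": 0, "claw": 0}

```text
time_s: 18.23
tool_pos: [0.4904, 0.1649, 0.1021]
eef_rot: [0.117, 1.565, -0.117]
ft_force: [-4.5, -1.4, 13.2]
grip_width: -0.0002
```

```bash
python3 hf.py
```

```text
t 18.23 holder XY, world z mm [-50.7   0.2 102.1] F [-4.5 -1.4 13.2] F along HX -4.2 w -0.0002
```

Request:
carry_out:
  targets:
    - {"dx": -0.01, "dy": 0, "dz": -0.03, "spin": 0, "claw": 0}
    - {"dx": -0.01, "dy": 0.002, "dz": -0.03, "spin": 0, "claw": 0}
    - {"dx": 0, "dy": 0, "dz": 0, "spin": 0, "claw": 0}

```text
time_s: 18.6
tool_pos: [0.4894, 0.1651, 0.0991]
eef_rot: [0.117, 1.565, -0.117]
ft_force: [-4.9, -1.0, 12.2]
grip_width: 0.0002
```

```bash
python3 hf.py
```

```text
t 18.6 holder XY, world z mm [-51.7   0.3  99.1] F [-4.9 -1.  12.2] F along HX -4.7 w 0.0002
```

Request:
carry_out:
  targets:
    - {"dx": -0.01, "dy": 0.001, "dz": -0.03, "spin": 0, "claw": 0}
    - {"dx": -0.01, "dy": 0.002, "dz": -0.03, "spin": 0, "claw": 0}
    - {"dx": 0, "dy": 0, "dz": 0, "spin": 0, "claw": 0}

```text
time_s: 18.98
tool_pos: [0.4883, 0.1652, 0.0958]
eef_rot: [0.117, 1.565, -0.117]
ft_force: [-3.7, -1.3, 11.2]
grip_width: 0.0001
```

```bash
python3 hf.py
```

```text
t 18.98 holder XY, world z mm [-52.8   0.2  95.8] F [-3.7 -1.3 11.2] F along HX -3.5 w 0.0001
```

Request:
carry_out:
  targets:
    - {"dx": -0.01, "dy": 0.001, "dz": -0.03, "spin": 0, "claw": 0}
    - {"dx": -0.01, "dy": 0.002, "dz": -0.03, "spin": 0, "claw": 0}
    - {"dx": 0, "dy": 0, "dz": 0, "spin": 0, "claw": 0}

```text
time_s: 19.35
tool_pos: [0.4873, 0.1653, 0.092]
eef_rot: [0.117, 1.565, -0.117]
ft_force: [-1.5, -0.3, 5.7]
grip_width: 0.0001
```

```bash
python3 v.py 16;python3 ang.py 16 s w
```

```text
t 19.45 holder XY, world z mm [-53.9   0.2  91.9] F [-1.7 -0.2  6.6] F along HX -1.7 w 0.0002
s bar pts 89 X [-60.5 -53.9 -21. ] Y [ 6.3 29.2] Z [ 85.8  94.  144.3]
w 32 arm th med 0.159 308
w bar pts 1581 X [-60.3 -52.3  -5.5] Y [ 6.7 29.4] Z [ 87.   93.  162.6]
```

View pics/w16.png

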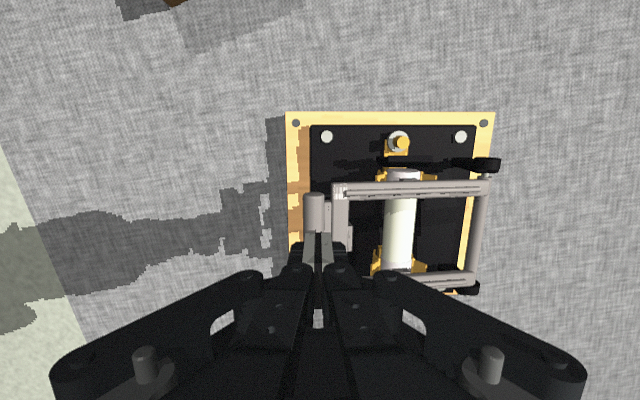

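The throat is passed (force down to 6 N, about 0.12 rad) and the fuse has gone down. Now I'll go through the latch ramp in small steps.

Request:
carry_out:
  targets:
    - {"dx": -0.01, "dy": 0.001, "dz": -0.03, "spin": 0, "claw": 0}
    - {"dx": -0.01, "dy": 0.002, "dz": -0.03, "spin": 0, "claw": 0}
    - {"dx": 0, "dy": 0, "dz": 0, "spin": 0, "claw": 0}

```text
time_s: 19.82
tool_pos: [0.4865, 0.1654, 0.0886]
eef_rot: [0.117, 1.564, -0.117]
ft_force: [1.0, -0.3, 5.0]
grip_width: -0.0001
```

```bash
python3 hf.py
```

```text
t 19.82 holder XY, world z mm [-54.7   0.2  88.6] F [ 1.  -0.3  5. ] F along HX 1.1 w -0.0001
```

Request:
carry_out:
  targets:
    - {"dx": 0, "dy": 0, "dz": -0.03, "spin": 0, "claw": 0}
    - {"dx": -0.01, "dy": 0.002, "dz": -0.03, "spin": 0, "claw": 0}
    - {"dx": 0, "dy": 0, "dz": 0, "spin": 0, "claw": 0}

```text
time_s: 20.2
tool_pos: [0.4858, 0.1656, 0.0853]
eef_rot: [0.117, 1.565, -0.117]
ft_force: [1.2, -0.2, 4.2]
grip_width: -0.0002
```

```bash
python3 hf.py
```

```text
t 20.2 holder XY, world z mm [-55.3   0.2  85.3] F [ 1.2 -0.2  4.2] F along HX 1.2 w -0.0002
```

Request:
carry_out:
  targets:
    - {"dx": 0, "dy": 0, "dz": -0.02, "spin": 0, "claw": 0}
    - {"dx": -0.01, "dy": 0.001, "dz": -0.02, "spin": 0, "claw": 0}
    - {"dx": 0, "dy": 0, "dz": -0.02, "spin": 0, "claw": 0}
    - {"dx": 0, "dy": 0, "dz": 0, "spin": 0, "claw": 0}

```text
time_s: 20.7
tool_pos: [0.4837, 0.1656, 0.0814]
eef_rot: [0.117, 1.568, -0.117]
ft_force: [1.7, -0.6, 0.7]
grip_width: -0.0001
```

```bash
python3 hf.py
```

```text
t 20.7 holder XY, world z mm [-57.5  -0.   81.4] F [ 1.7 -0.6  0.7] F along HX 1.8 w -0.0001
```

Request:
carry_out:
  targets:
    - {"dx": 0, "dy": 0, "dz": -0.02, "spin": 0, "claw": 0}
    - {"dx": 0, "dy": 0, "dz": 0, "spin": 0, "claw": 0}

```text
time_s: 20.95
tool_pos: [0.4835, 0.1656, 0.0805]
eef_rot: [0.117, 1.569, -0.117]
ft_force: [0.7, 0.4, 2.0]
grip_width: -0.0004
```

```bash
python3 hf.py; python3 v.py 17;python3 ang.py 17 s w
```

```text
t 20.95 holder XY, world z mm [-57.6  -0.1  80.5] F [0.7 0.4 2. ] F along HX 0.7 w -0.0004
t 21.05 holder XY, world z mm [-57.6  -0.1  80.5] F [0.7 0.9 1.4] F along HX 0.5 w 0.0001
s bar pts 56 X [-62.9 -51.6   4.3] Y [-4.6 12.9] Z [ 85.6 106.2 171.3]
w bar pts 791 X [-62.  -52.1   3.7] Y [ 5.5 12.6] Z [ 86.3 108.6 167.1]
```

The tip is at 80.5 mm with spring force only. Now I'll take half-millimetre steps, reading force after each.

Request:
carry_out:
  targets:
    - {"dx": 0, "dy": 0, "dz": -0.01, "spin": 0, "claw": 0}
    - {"dx": 0, "dy": 0, "dz": 0, "spin": 0, "claw": 0}

```text
time_s: 21.3
tool_pos: [0.4835, 0.1656, 0.0801]
eef_rot: [0.117, 1.569, -0.117]
ft_force: [-1.0, 0.8, 2.0]
grip_width: 0.0
```

Request:
carry_out:
  targets:
    - {"dx": 0, "dy": 0, "dz": -0.01, "spin": 0, "claw": 0}
    - {"dx": 0, "dy": 0, "dz": 0, "spin": 0, "claw": 0}

```text
time_s: 21.55
tool_pos: [0.4835, 0.1656, 0.0796]
eef_rot: [0.117, 1.569, -0.117]
ft_force: [-1.2, 0.2, 1.1]
grip_width: 0.0004
```

Request:
carry_out:
  targets:
    - {"dx": 0, "dy": 0, "dz": -0.01, "spin": 0, "claw": 0}
    - {"dx": 0, "dy": 0, "dz": 0, "spin": 0, "claw": 0}

```text
time_s: 21.8
tool_pos: [0.4834, 0.1656, 0.079]
eef_rot: [0.117, 1.569, -0.117]
ft_force: [-2.1, 0.7, 2.4]
grip_width: -0.0002
```

Request:
carry_out:
  targets:
    - {"dx": 0, "dy": 0, "dz": -0.01, "spin": 0, "claw": 0}
    - {"dx": 0, "dy": 0, "dz": 0, "spin": 0, "claw": 0}

```text
time_s: 22.05
tool_pos: [0.4835, 0.1656, 0.0787]
eef_rot: [0.117, 1.569, -0.117]
ft_force: [-2.6, 0.7, 3.4]
grip_width: -0.0
```

Request:
carry_out:
  targets:
    - {"dx": 0, "dy": 0, "dz": -0.01, "spin": 0, "claw": 0}
    - {"dx": 0, "dy": 0, "dz": 0, "spin": 0, "claw": 0}

```text
time_s: 22.3
tool_pos: [0.4835, 0.1657, 0.0785]
eef_rot: [0.117, 1.569, -0.117]
ft_force: [-3.9, 1.9, 6.1]
grip_width: 0.0001
```

Request:
carry_out:
  targets:
    - {"dx": 0, "dy": 0, "dz": -0.01, "spin": 0, "claw": 0}
    - {"dx": 0, "dy": 0, "dz": 0, "spin": 0, "claw": 0}

```text
time_s: 22.55
tool_pos: [0.4835, 0.1657, 0.0783]
eef_rot: [0.117, 1.569, -0.117]
ft_force: [-3.1, 1.0, 7.7]
grip_width: 0.0001
```

Request:
carry_out:
  targets:
    - {"dx": 0, "dy": 0, "dz": -0.01, "spin": 0, "claw": 0}
    - {"dx": 0, "dy": 0, "dz": 0, "spin": 0, "claw": 0}

```text
time_s: 22.8
tool_pos: [0.4835, 0.1657, 0.0781]
eef_rot: [0.117, 1.569, -0.117]
ft_force: [-6.7, 0.3, 9.6]
grip_width: 0.0003
```

Request:
carry_out:
  targets:
    - {"dx": 0, "dy": 0, "dz": -0.01, "spin": 0, "claw": 0}
    - {"dx": 0, "dy": 0, "dz": 0, "spin": 0, "claw": 0}

```text
time_s: 23.05
tool_pos: [0.4834, 0.1657, 0.0777]
eef_rot: [0.117, 1.569, -0.117]
ft_force: [-5.1, 0.3, 10.2]
grip_width: 0.0
```

Request:
carry_out:
  targets:
    - {"dx": 0, "dy": 0, "dz": -0.01, "spin": 0, "claw": 0}
    - {"dx": 0, "dy": 0, "dz": 0, "spin": 0, "claw": 0}

```text
time_s: 23.3
tool_pos: [0.4834, 0.1657, 0.0776]
eef_rot: [0.117, 1.57, -0.117]
ft_force: [-6.6, -0.0, 12.2]
grip_width: 0.0002
```

```bash
python3 hf.py; python3 v.py 18
```

```text
t 23.3 holder XY, world z mm [-57.7   0.   77.6] F [-6.6 -0.  12.2] F along HX -6.6 w 0.0002
```

View pics/w18.png

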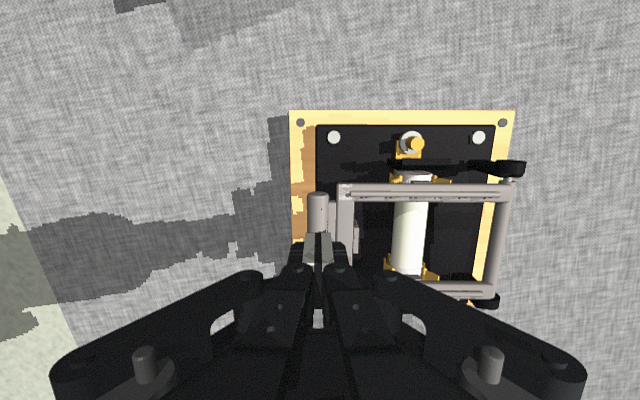

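12.2 N is within the latch's range. I'll test whether it latched by easing up 3 mm.

Request:
carry_out:
  targets:
    - {"dx": 0, "dy": 0, "dz": 0.03, "spin": 0, "claw": 0}
    - {"dx": 0, "dy": 0, "dz": 0.03, "spin": 0, "claw": 0}
    - {"dx": 0, "dy": 0, "dz": 0.03, "spin": 0, "claw": 0}
    - {"dx": 0, "dy": 0, "dz": 0.03, "spin": 0, "claw": 0}
    - {"dx": 0, "dy": 0, "dz": 0, "spin": 0, "claw": 0}

```text
time_s: 24.02
tool_pos: [0.4841, 0.1656, 0.0823]
eef_rot: [0.117, 1.567, -0.117]
ft_force: [-0.3, 0.2, -0.5]
grip_width: -0.0003
```

```bash
python3 hf.py; python3 v.py 19; cat > bz.py <<'E'
from hf import *
import sys
for tag in sys.argv[1:]:
    im,d,c=load(tag); P=cloud(c,d); X=(P[...,:2]-H0)@HX*1000; Y=(P[...,:2]-H0)@HY*1000; Z=P[...,2]*1000
    m=(Y>14)&(Y<28)&(X>-64)&(X<-50)&(Z>60)&(Z<130)
    a=(abs(Y-32)<3)&(X>-40)&(X<0)&(Z>60)&(Z<130)
    f=(abs(X)<4)&(abs(Y)<20)&(Z>40)&(Z<90)
    print(tag,'bar top z p90',np.percentile(Z[m],[50,90]).round(1) if m.sum() else None,m.sum(),'arm med',np.median(Z[a]).round(1) if a.sum() else None,'slope',np.polyfit(X[a],Z[a],1)[0].round(3) if a.sum()>20 else None,'fuse top',np.percentile(Z[f],[50,80]).round(1) if f.sum() else None,f.sum())
E
python3 bz.py w16 w17 w18 w19
```

```text
t 24.02 holder XY, world z mm [-57.   -0.   82.3] F [-0.3  0.2 -0.5] F along HX -0.3 w -0.0003
t 24.12 holder XY, world z mm [-57.2  -0.   82.2] F [-1.5 -1.   1.1] F along HX -1.3 w -0.0005
w16 bar top z p90 [92.1 93.3] 529 arm med 82.8 slope -0.273 fuse top [67.1 67.6] 764
w17 bar top z p90 [80.3 81.6] 585 arm med 75.3 slope -0.078 fuse top [61.2 61.8] 816
w18 bar top z p90 [77.7 78.9] 591 arm med 73.5 slope -0.038 fuse top [61.  61.6] 841
w19 bar top z p90 [78.  79.3] 552 arm med 73.7 slope -0.044 fuse top [61.  61.6] 791
```

View pics/w19.png

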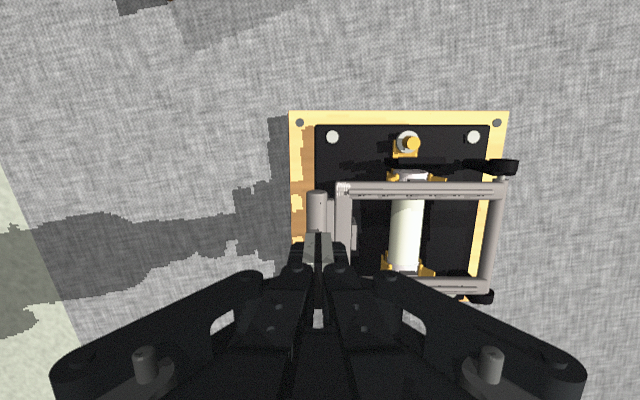

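After lifting 4.6 mm the bar top stayed at about 79 mm, force is about zero and the fuse top is at 61 mm, so it has latched. I'll retreat clear and verify.

Request:
carry_out:
  targets:
    - {"dx": 0, "dy": 0, "dz": 0.3, "spin": 0, "claw": 0}
    - {"dx": 0, "dy": 0, "dz": 0.8, "spin": 0, "claw": 0}
    - {"dx": 0, "dy": 0, "dz": 0.9, "spin": 0, "claw": 0}
    - {"dx": 0, "dy": -0.5, "dz": 0.6, "spin": 0, "claw": 0}
    - {"dx": 0, "dy": -0.8, "dz": 0.2, "spin": 0, "claw": 0}
    - {"dx": 0, "dy": -0.8, "dz": 0, "spin": 0, "claw": 0}
    - {"dx": 0, "dy": -0.6, "dz": 0, "spin": 0, "claw": 0}
    - {"dx": 0, "dy": 0, "dz": 0, "spin": 0, "claw": 0}
    - {"dx": 0, "dy": 0, "dz": 0, "spin": 0, "claw": 0}

```text
time_s: 25.25
tool_pos: [0.4841, 0.0311, 0.223]
eef_rot: [0.118, 1.567, -0.117]
ft_force: [-1.1, -0.2, -0.5]
grip_width: -0.0
```

```bash
python3 hf.py; python3 v.py 20; python3 bz.py w20 s20; python3 - <<'E'
from h import *
im,d,c=grab('top','t20'); P=cloud(c,d)
im0,d0,_=load('top0')
for n,(x0,y0,x1,y1) in dict(tape=(150,125,190,165),carton=(138,198,185,248),battery=(450,180,492,235),spare=(362,180,384,197)).items():
    print(n,'mean abs diff',np.abs(im[y0:y1,x0:x1].astype(int)-im0[y0:y1,x0:x1]).mean().round(1))
E
```

```text
t 25.25 holder XY, world z mm [ -37. -133.  223.] F [-1.1 -0.2 -0.5] F along HX -1.0 w -0.0
t 25.35 holder XY, world z mm [ -37.2 -132.6  222.6] F [0.8 0.1 0.6] F along HX 0.8 w 0.0004
w20 bar top z p90 [77.8 79.3] 239 arm med 74.4 slope 0.015 fuse top [61.  61.8] 375
s20 bar top z p90 [77.5 80.4] 25 arm med 72.9 slope 0.002 fuse top [60.3 61.9] 45
tape mean abs diff 4.5
carton mean abs diff 4.4
battery mean abs diff 6.3
spare mean abs diff 5.6
```

View pics/w20.png

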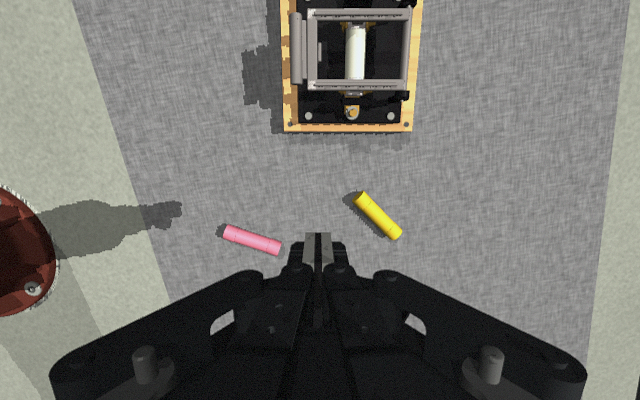

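View pics/t20.png

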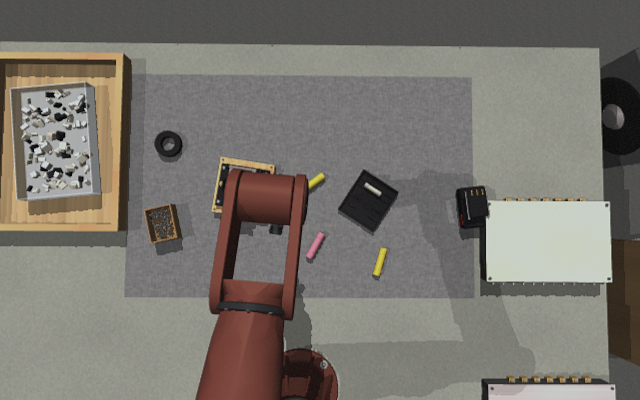

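The clamp stays shut and level (arm slope about 0, bar top at 79 mm) with the tool well clear, and the fuse is home under it at about (355,50) in the wrist view. The tape (168,143), carton (162,223), battery (472,206) and smaller fuse (372,188) are where they were. I'll hand in now.

```bash
python3 -c "
from bench import bot
bot.close_job()
print('handed in')"
```

```text
the job is handed in; nothing more can be done
handed in
```

The larger fuse is home in the holder with the clamp latched over it, and I handed the job in at about 25 s of the 64 s allowed; no verdict was reported.

**What I did:** I laid the fuse on the lips of both jaw pairs, centred to within about 1 mm, and let go. I then swung the clamp over with the shut fingertips. The throat took up to 13 N at the handle. I squeezed in 0.5 mm steps to 12.2 N, just inside the 9–13 N the latch needs.

**Last checks:**
- **Latch:** with the tool clear, the handle's top stayed at about 79 mm and the clamp arms read level, so it held against the hinge spring. The depth reading is too coarse to confirm the 0.015 rad limit directly.
- **Fuse:** its top is at about 61 mm, which matches the seat height. I checked it across and along the holder only by eye in the wrist view after the clamp was shut.
- **Bystanders:** the smaller fuse, tape, carton and battery pack are unmoved in the top view.

**Disagreements:**
- The grip closed to 18.3 mm instead of 21 mm, probably because the ceramic tube is thinner than its caps.
- The wrist camera showed the held fuse up to 1.8 mm off the gripper's centre, so I aligned the fuse and jaws within the same view.
- The fingers met an 8 N upward force early in the swing, from the handle bearing on the tapered back of the fingers. It went away as the swing continued.

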